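# Stack spacers on a milling arbor

### The job

Thread the three steel spacer rings onto the upright milling arbor in order of thickness, the thickest at the bottom and the thinnest on top, sliding each one down in hand rather than letting it drop, and push the stiff back collar under them fully home so that the whole stack sits tight and flat. Feel the rings on gently, without ramming the arbor, let go of everything, and leave the other things on the bench where they are.

Things in the scene. Friction and masses are not known exactly. Their poses are not given: they have to be found in the camera images.
- seat_centre (a point): point on the axis of the round clamp bush, mid-plate, 36 mm above the bench: the height of the back collar's top when it is home. z up. The arbor's axis is upright and 6 mm sideways of this point, in a direction that differs each time and is not measured: find it by feel or eye. Arbor: steel, 25 mm diameter, top 64 mm above this point; only its top 2 mm taper, to 22 mm diameter.
- stand: fixed square aluminium plate 120 x 120 x 20 mm; origin under its centre, on the bench, x and y along its sides. On it a dark eccentric bush (72 mm diameter, 8 mm high, its top 28 mm above the bench) from which the arbor rises. Plate, bush and arbor do not give way. More than 40 N on the stand, arbor or collar is ramming.
- collar (a joint): height (m) above home of the back collar, a dark disc of 46 mm diameter, 8 mm high, round the arbor's foot; 0 = down on the bush, a hard stop. Starts 6 to 12 mm up, stays where left, takes about 10 N to push down. All home, the centres of the thick, middle and thin spacers are 12, 32.5 and 46 mm above seat_centre.
- thick_centre (a point): plain bright steel spacer ring lying flat, outer diameter 46 mm, bore 27 mm, 24 mm thick; this point is its centre, half-way up, its z axis is the bore axis. The bore is not chamfered.
- spacer_thick: the 24 mm spacer as a body; its origin is the centre of its underside. Falling free down the arbor (by more than about 10 mm) counts as dropping it
- middle_centre (a point): plain bright steel spacer ring lying flat, outer diameter 46 mm, bore 27 mm, 17 mm thick; this point is its centre, half-way up, its z axis is the bore axis. The bore is not chamfered.
- spacer_middle: the 17 mm spacer as a body; its origin is the centre of its underside. Falling free down the arbor (by more than about 10 mm) counts as dropping it
- thin_centre (a point): plain bright steel spacer ring lying flat, outer diameter 46 mm, bore 27 mm, 10 mm thick; this point is its centre, half-way up, its z axis is the bore axis. The bore is not chamfered.
- spacer_thin: the 10 mm spacer as a body; its origin is the centre of its underside. Falling free down the arbor (by more than about 10 mm) counts as dropping it
- oil_bottle: upright grey oil bottle, 52 mm diameter, 130 mm high (origin: centre of its underside); not part of the job
- spanner: open-ended steel spanner 170 mm long lying on the bench (origin: near its middle); not part of the job
- brush: wooden-handled brush 160 mm long lying on the bench (origin: near its middle); not part of the job
- arbor_nut: dark round arbor nut, 44 mm diameter, 22 mm high, closed top (origin: centre of its underside); not needed yet
Mind the look-alikes: they are no part of the job. Leave any black or pink look-alike of the spacer_thin alone.

How it is judged:
At the end, for the whole second after the job is handed in: Collar within 1.5 mm of its stop; spacers on the arbor in the order thick, middle, thin from below, released and at rest, each centre within 2 mm of 12, 32.5 and 46 mm above seat_centre and within 9 mm of it sideways, flat within 0.06 rad (value of joint collar below 0.0015 m and z of thick_centre in the frame of seat_centre between 0.01 and 0.014 m and horizontal distance between each of thick_centre, middle_centre, thin_centre and seat_centre below 0.009 m and angle between each of thick_centre, middle_centre, thin_centre's own z axis and vertical below 0.06 rad and linear speed of each of spacer_thick, spacer_middle, spacer_thin below 0.02 m/s and z of middle_centre in the frame of seat_centre between 0.0305 and 0.0345 m and z of thin_centre in the frame of seat_centre between 0.044 and 0.048 m); the robot touches nothing.
It fails at once if the stand, arbor or collar is rammed with more than 40 N (contact force between stand and anything else above 40 N).
It fails at once if a spacer is dropped down the arbor (faster than 0.45 m/s) ((horizontal distance between thick_centre and seat_centre below 0.009 m and z of thick_centre in the frame of seat_centre below 0.07 m and linear speed of spacer_thick above 0.45 m/s) or (horizontal distance between middle_centre and seat_centre below 0.009 m and z of middle_centre in the frame of seat_centre below 0.07 m and linear speed of spacer_middle above 0.45 m/s) or (horizontal distance between thin_centre and seat_centre below 0.009 m and z of thin_centre in the frame of seat_centre below 0.07 m and linear speed of spacer_thin above 0.45 m/s)).
It fails at once if a bystander is moved by more than 30 mm (distance of any of oil_bottle, spanner, brush, arbor_nut from where it was at the start of the episode above 0.03 m).
It also fails if it takes over 72 s, if anything falls off the work surface, if the arm or the gripper's body presses on something with over 40 N, if the wrist force passes 120 N, or if a joint passes its speed limit or range.

### The arm

A 6-joint arm with a two-finger parallel gripper is mounted at the origin on the work surface. World frame = base frame: x ahead of the robot, y to its left, z up, the work surface at z = 0. Lengths are in m, angles in rad, forces in N, time in s.
With the tool pointing down it reaches from about 0.35 to 0.975 m from the base axis. Payload 4.9 kg.
Tool frame: the origin (TCP) lies at the very end of the fingers, on their centre line; the grasp point (between the pads) lies 19 mm behind it (grasp_offset is the distance from the TCP to the grasp point, in m); x points along the fingers, y is the direction in which the jaws open and shut, and the axes are right-handed (so a half turn about x gives the same grasp; the last joint's range is limited). The gripper opens to 85 mm and grips with 20 to 120 N. Pads are 22 mm wide; open, the fingers measure 114 mm over their backs; the gripper's body (76 mm by 85 mm) begins 54 mm behind the grasp point. The pads swing forward as they close: fully open they stand 13 mm farther back than shut.
Start: joints at [-1.369, 0.053, 1.613, -0, 1.476, -0.119], TCP at [0.197, -0.593, 0.231] pointing down, gripper open.
Joint ranges: [-3.01, 3.01], [-1.01, 2.22], [0.06, 2.58], [-1.02, 4.17], [0.09, 2.62], [-3.14, 3.14]. Speed limits (rad/s): [2.57, 2.57, 3.14, 3.14, 3.14, 3.14].

### API

Orientations are given as a rotation vector (axis times angle).
In Python, from station import get_obs, get_image, camera_model, finish_job, grasp_offset gives the robot as it stands.
- The arm moves only by the shell command python3 -m crank 'ROWS' [OPENING] [FORCE]. ROWS is JSON, a list that holds one entry, the list of rows, each a list of 4 numbers: the shift along the world's x, y, z in m, then the turn about the world's z in degrees. In form: [[[dx, dy, dz, turn], ...]]. A call has 1 to 5 rows; each row is the pose to reach, as a shift and turn from the pose commanded when the call began; what a row does not reach only later rows make up. A row lasts 1/12 s, in which the tool goes at most 41.7 mm and 7.16 degrees, less where a joint would pass 70% of its speed; a pose out of reach is approached as far as the arm can. A call with a gripper value outside its range is refused whole. OPENING is the opening, from 0 (shut) to 1 (fully open), set as the call begins (- or left out, the last holds). The fingers move at their own pace and stop on an object; FORCE is the grip in N (left out, the last holds). Time passes only in rows, so rows that repeat a pose let the fingers close. It gives the time, the measured TCP pose, the force and the opening at its end, in the units of the state.
- get_obs(): the state, without advancing time (a new reading comes with each control period).
- get_image(name): name is "scene" or "top"; returns (picture, depth): 384x512x3 uint8, red, green, blue; 384x512 float32, m along the optical axis (not along the pixel's ray), 0 where there is no reading.
- camera_model(name): a dict with "fx", "fy", "cx", "cy" (pixels), "xyz" and "attitude" of the camera in the world. Camera axes: x right, y down, z forward; pixel columns grow to the right and rows downward; lengths in m; the calibration is good to about 2 mm. A picture is of the moment at which its call begins. camera_model takes no time and is no camera call.
- finish_job(): hands the job in, once; it reports no verdict.
The state is a dict: "t": time; "q": joint angles; "dq": joint speeds; "effort": joint torques, N m; "tool_pos": TCP position; "tool_rot": TCP orientation; "contact_force": force on the tool from outside, world axes, zero at the start; "wrist_torque": the same for the moment, N m; "opening": finger opening in m.
Only numpy, scipy, OpenCV 4.12 (cv2) and the standard library are available. Lean on these libraries where they do the work, as an engineer would, in place of code of your own. Each camera call takes 0.05 s, during which the arm holds its last target.

## Working session

There is one attempt and no reset: what is moved stays moved. The work goes in short steps, Python scripts to look and compute and a shell command to move; the robot and the scene stay as the last step left them, time stands still between calls to the robot, and variables do not carry over. Pictures are saved under pics/ and viewed, and the job is handed in when it is done.

```bash
ls; mkdir -p pics
cat > h.py <<'E'
from station import *
import numpy as np, cv2
from scipy.spatial.transform import Rotation as R
E
python3 - <<'E'
from h import *
for n in("scene","top"):
    p,d=get_image(n); m=camera_model(n); print(m)
    cv2.imwrite(f"pics/{n}0.png",p[:,:,::-1]); np.savez(f"{n}0.npz",p=p,d=d)
print(get_obs(), grasp_offset)
E
```

```text
pics
{'fx': 387.58058610898945, 'fy': 387.58058610898945, 'cx': 261.61682791781067, 'cy': 195.7538636627205, 'xyz': array([ 1.1640419 , -0.29706871,  0.55727201]), 'attitude': array([-1.96783138, -1.10212421,  0.57728102])}
{'fx': 354.37135889122135, 'fy': 354.37135889122135, 'cx': 254.25743873058164, 'cy': 198.77506604817992, 'xyz': array([0.4467171 , 0.05932901, 1.07112991]), 'attitude': array([-2.17120336,  2.13585906, -0.13508122])}
{'t': 0.1, 'q': array([-1.36899708e+00,  5.33080189e-02,  1.61415010e+00, -8.86137115e-06,
        1.47598105e+00, -1.19019233e-01]), 'dq': array([ 1.40841904e-03,  3.90180512e-04, -2.76310077e-03,  1.00418025e-03,
       -4.06371899e-04,  3.01367985e-05]), 'effort': array([ 6.17599635e-04, -3.94908607e+01, -3.71361673e+01, -1.18907706e-04,
        3.94296556e-03,  5.03104076e-06]), 'tool_pos': array([ 0.19696406, -0.59256713,  0.23017923]), 'tool_rot': array([ 2.04869757,  0.33340734, -2.04887443]), 'contact_force': array([-0.20795687, -0.21260665,  0.3584171 ]), 'wrist_torque': array([-0.01392068, -0.00205567, -0.01706185]), 'opening': 0.08538092647840627} 0.0187
```

View pics/scene0.png

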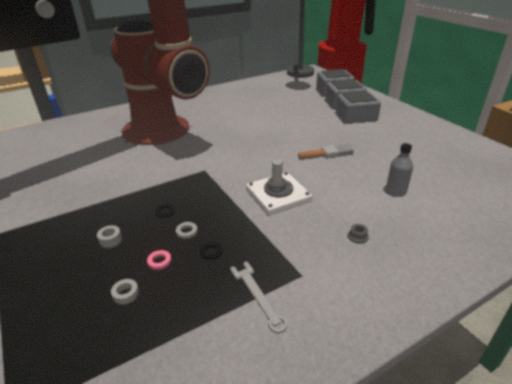

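View pics/top0.png

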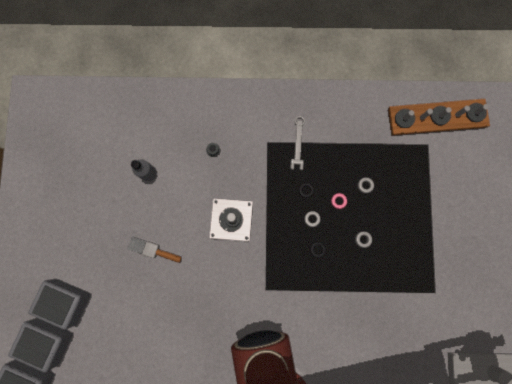

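```bash
cat >> h.py <<'E'
def cloud(n,d):
    m=camera_model(n); v,u=np.mgrid[0:d.shape[0],0:d.shape[1]]
    P=np.stack([(u-m['cx'])*d/m['fx'],(v-m['cy'])*d/m['fy'],d],-1)
    return P@R.from_rotvec(m['attitude']).as_matrix().T+m['xyz']
def ray(n,u,v,z):
    m=camera_model(n); r=R.from_rotvec(m['attitude']).as_matrix()@np.array([(u-m['cx'])/m['fx'],(v-m['cy'])/m['fy'],1])
    return m['xyz']+r*(z-m['xyz'][2])/r[2]
def proj(n,X):
    m=camera_model(n); c=R.from_rotvec(m['attitude']).as_matrix().T@(np.array(X)-m['xyz'])
    return m['cx']+m['fx']*c[0]/c[2], m['cy']+m['fy']*c[1]/c[2]
E
python3 - <<'E'
from h import *
t=np.load("top0.npz");s=np.load("scene0.npz")
Ct=cloud("top",t['d']);Cs=cloud("scene",s['d'])
for (u,v) in [(366,185),(313,219),(364,240),(340,201),(231,218)]:
    w=Ct[v-14:v+15,u-14:u+15].reshape(-1,3); print((u,v),np.percentile(w[:,2],[2,10,50,90,99]).round(4))
for (u,v) in [(125,291),(187,230),(109,236),(159,260)]:
    w=Cs[v-16:v+17,u-16:u+17].reshape(-1,3); print((u,v),np.percentile(w[:,2],[2,10,50,90,99]).round(4), w[w[:,2]>.006].mean(0))
def crop(p,u,v,h,k): return cv2.resize(p[v-h:v+h,u-h:u+h,::-1],None,fx=k,fy=k,interpolation=cv2.INTER_CUBIC)
cv2.imwrite("pics/c1.png",np.hstack([crop(t['p'],340,213,45,6)[:, :400],crop(t['p'],231,218,28,9)[:,:]][0:1]) if 0 else crop(t['p'],340,213,45,6))
cv2.imwrite("pics/c2.png",crop(t['p'],231,218,28,10))
cv2.imwrite("pics/c3.png",cv2.resize(s['p'][195:310,85:235,::-1],None,fx=5,fy=5,interpolation=cv2.INTER_CUBIC))
cv2.imwrite("pics/c4.png",cv2.resize(s['p'][150:220,235:325,::-1],None,fx=8,fy=8,interpolation=cv2.INTER_CUBIC))
E
```

```text
(366, 185) [-0.0019 -0.      0.0027  0.017   0.0209]
(313, 219) [-0.002  -0.0003  0.0025  0.0102  0.0146]
(364, 240) [-0.0015  0.0001  0.0029  0.0246  0.0279]
(340, 201) [-0.0016 -0.0001  0.0026  0.0096  0.0141]
(231, 218) [0.0172 0.019  0.027  0.0501 0.1028]
(125, 291) [0.0005 0.0014 0.0034 0.0186 0.0204] [ 0.64377671 -0.27134795  0.02524281]
(187, 230) [0.0006 0.0014 0.0027 0.011  0.0131] [ 0.54289526 -0.11352166  0.02091969]
(109, 236) [0.0008 0.0016 0.0034 0.0249 0.0272] [ 0.48087934 -0.25899091  0.0257915 ]
(159, 260) [0.0005 0.0013 0.0028 0.0113 0.0136] [ 0.6066297  -0.19502208  0.03120258]
```

View pics/c1.png

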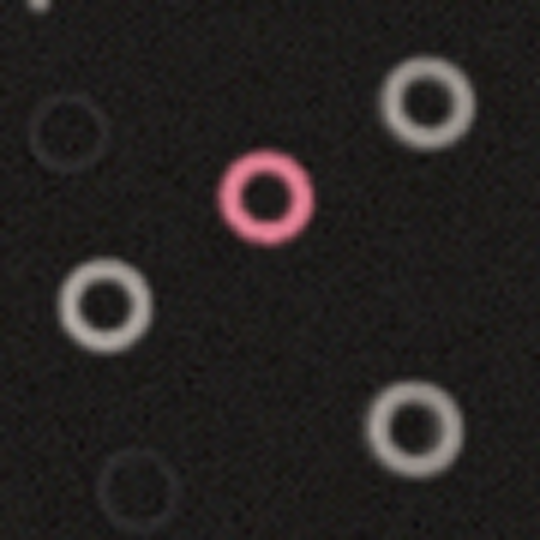

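View pics/c2.png

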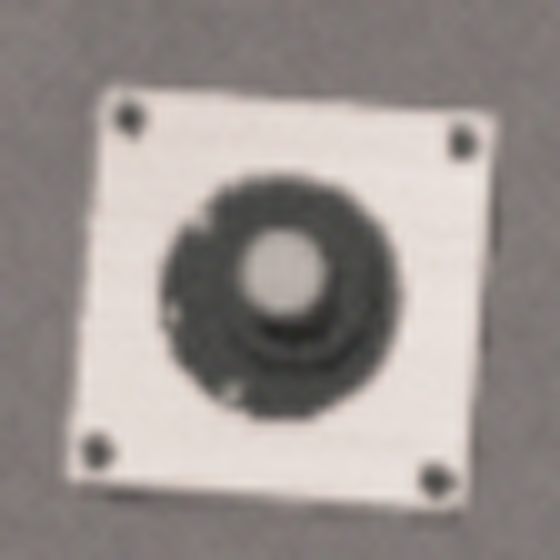

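View pics/c3.png

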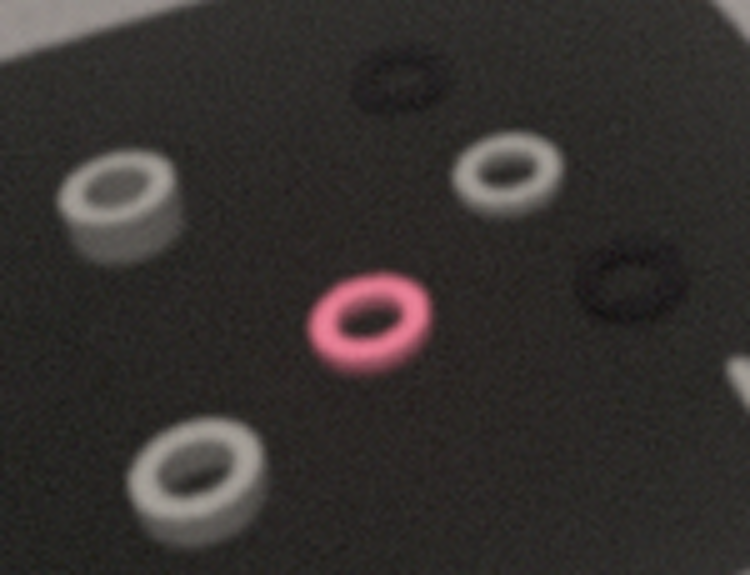

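View pics/c4.png

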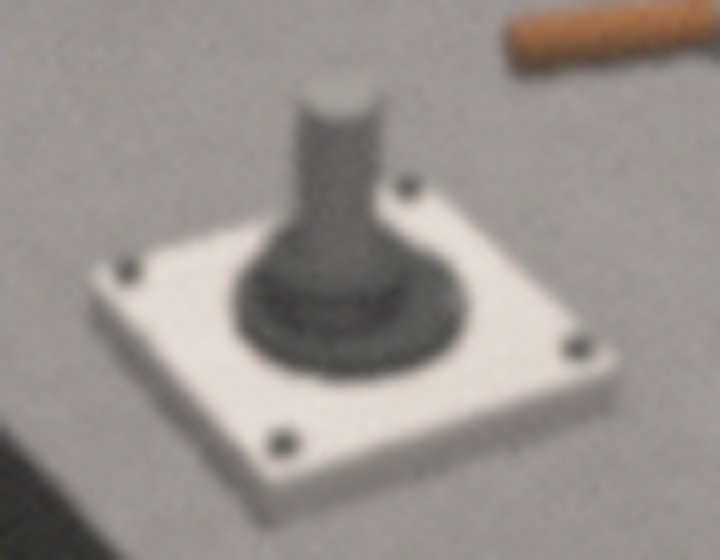

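Candidates (top / scene pixel):
- Thick: (364,240) / (109,236), 24 mm high by depth.
- Middle: (366,185) / (125,291), 17 mm high.
- Thin: (313,219) / (187,230), 10 mm high and bright.
- Look-alikes to leave alone: pink (340,201), black (306,190) and (318,250).

The crops confirm this. The arbor's top is at about (231.5,217) in top and (277,161) in scene.

```bash
cat >> h.py <<'E'
from scipy.optimize import least_squares
def sil_centroid(n,c,h,r=.023):
    a=np.linspace(0,2*np.pi,60); pts=[proj(n,(c[0]+r*np.cos(t),c[1]+r*np.sin(t),c[2]+s*h/2)) for t in a for s in(-1,1)]
    H=cv2.convexHull(np.array(pts,np.float32)); M=cv2.moments(H); return np.array([M['m10']/M['m00'],M['m01']/M['m00']]),M['m00']
def mask_centroid(p,u,v,h=15,k=8,thr=None):
    g=cv2.resize(p[v-h:v+h+1,u-h:u+h+1].max(2).astype(np.float32),None,fx=k,fy=k,interpolation=cv2.INTER_CUBIC)
    if thr is None: thr=(np.median(g)+np.percentile(g,97))/2
    cs,_=cv2.findContours((g>thr).astype(np.uint8),cv2.RETR_EXTERNAL,cv2.CHAIN_APPROX_NONE)
    c=max(cs,key=cv2.contourArea); M=cv2.moments(cv2.convexHull(c))
    return np.array([(M['m10']/M['m00']+.5)/k-.5+u-h,(M['m01']/M['m00']+.5)/k-.5+v-h]),M['m00']/k/k,thr
E
cat > m.py <<'E'
from h import *
t=np.load("top0.npz")['p'];s=np.load("scene0.npz")['p']
for nm,a,b,h in [("thick",(364,240),(109,236),.024),("mid",(366,185),(125,291),.017),("thin",(313,219),(187,230),.010)]:
    ca,aa,ta=mask_centroid(t,*a); cb,ab,tb=mask_centroid(s,*b,h=19,thr=70)
    f=lambda c:np.r_[sil_centroid("top",c,h)[0]-ca,sil_centroid("scene",c,h)[0]-cb]
    r=least_squares(f,[*ray("top",*a,h/2)[:2],h/2],x_scale=.01)
    rt=least_squares(lambda c:f([*c,h/2])[:2],r.x[:2]).x; rs=least_squares(lambda c:f([*c,h/2])[2:],r.x[:2]).x
    print(nm,r.x.round(4),"px res",r.fun.round(2),"top-only",rt.round(4),"scene-only",rs.round(4),"areas",aa,sil_centroid("top",r.x,h)[1],ab,sil_centroid("scene",r.x,h)[1],ca,cb,np.hypot(*r.x[:2]).round(3))
c,a,th=mask_centroid(t,231,217,h=6,thr=120); print("arbor",c,a,"->",ray("top",*c,.1))
print(ray("top",203+28.5-.5,190+27.2-.5,.1))
# scene: arbor top ellipse centre crop(341,98)/8
print("scene arbor",ray("scene",235+341/8-.5,150+98/8-.5,.1))
E
python3 m.py
python3 - <<'E'
from h import *
t=np.load("top0.npz")['p']; print(t[208:228,222:242].max(2))
s=np.load("scene0.npz")['p']; print(s[155:172,268:288].max(2))
E
```

```text
[[225 223 208 172 161 126 110 108  95  94 102 116 136 157 176 204 226 227
  227 231]
 [224 214 163 110 101  82  82  79  74  76  79  79  86  87 104 143 191 224
  229 230]
 [212 167 112  80  75  73  71  75  72  74  74  70  74  78  77  93 135 192
  225 228]
 [196 157 103  73  73  71  74  74  71  73  72  77  77  74  75  78  94 139
  193 225]
 [152 144  96  78  75  71  74  85  87  85  86  79  81  78  73  73  76  94
  133 192]
 [ 99 101  84  72  71  78 100 135 154 156 142 120  87  76  77  74  71  80
   96 155]
 [ 78  77  75  75  75  97 140 171 178 180 177 162 125  83  76  75  74  76
   80 123]
 [ 75  74  74  74  82 122 169 182 183 186 182 176 157  92  74  71  76  73
   74  99]
 [ 76  77  75  73  91 136 178 184 184 187 184 187 169 117  78  76  76  74
   67  87]
 [ 70  74  73  79  96 142 181 185 185 186 184 185 168 120  70  68  74  70
   66  79]
 [ 76  77  72  75  91 133 175 181 181 182 184 181 164 104  66  74  74  69
   66  80]
 [ 76  75  73  75  79 114 155 176 180 182 179 173 141  84  64  74  73  66
   63  78]
 [ 72  72  71  71  76  85 115 145 168 171 164 141  93  62  58  74  71  71
   56 
[... 2829 characters left out ...]
~~~~~~^^^
    return self.f(x, *self.args, **self.kwargs)
           ~~~~~~^^^^^^^^^^^^^^^^^^^^^^^^^^^^^^
  File "m.py", line 5, in <lambda>
    f=lambda c:np.r_[sil_centroid("top",c,h)[0]-ca,sil_centroid("scene",c,h)[0]-cb]
                     ~~~~~~~~~~~~^^^^^^^^^^^
  File "h.py", line 16, in sil_centroid
    a=np.linspace(0,2*np.pi,60); pts=[proj(n,(c[0]+r*np.cos(t),c[1]+r*np.sin(t),c[2]+s*h/2)) for t in a for s in(-1,1)]
                                      ~~~~^^^^^^^^^^^^^^^^^^^^^^^^^^^^^^^^^^^^^^^^^^^^^^^^^^
  File "h.py", line 12, in proj
    m=camera_model(n); c=R.from_rotvec(m['attitude']).as_matrix().T@(np.array(X)-m['xyz'])
ValueError: time passes only in moves, steps and waits
```

```bash
sed -i '3a import functools; camera_model=functools.lru_cache(None)(camera_model)' h.py; sed -i 's/x_scale=.01)/x_scale=.01,diff_step=.01)/; s/,r.x\[:2\]).x/,r.x[:2],diff_step=.01).x/g' m.py
python3 m.py
```

```text
thick [ 0.4688 -0.259   0.0169] px res [-0.7  -0.18 -0.5  -0.04] top-only [ 0.4684 -0.2625] scene-only [ 0.4632 -0.2578] areas 195.2265625 229.97863121447153 453.125 460.55998221732443 [363.65962774 239.00259864] [108.80012931 235.39137069] 0.536
mid [ 0.6321 -0.2709  0.0134] px res [-0.5  -0.15 -0.3  -0.02] top-only [ 0.6325 -0.274 ] scene-only [ 0.6276 -0.2703] areas 181.375 209.47177029098384 569.3046875 580.0091149923392 [365.78761235 184.67294825] [124.24306108 290.47536085] 0.688
thin [ 0.5274 -0.1097  0.009 ] px res [-0.28 -0.11 -0.22  0.  ] top-only [ 0.5274 -0.1111] scene-only [ 0.523  -0.1079] areas 182.0 193.2654887912795 310.25 305.9939120686613 [312.07794793 218.45774847] [186.11636911 229.22928523] 0.539
arbor [230.78787799 216.69770684] 55.4609375 -> [0.52139124 0.12699916 0.1       ]
[0.52139448 0.12641659 0.1       ]
scene arbor [0.52130381 0.12904992 0.1       ]
```

```bash
sed -i 's/sil_centroid("top",c,h)\[0\]/sil_centroid("top",[c[0],c[1],c[2]+h\/2],0)[0]/' m.py; python3 m.py
```

```text
thick [ 0.4681 -0.2581  0.0158] px res [-0.01 -0.   -0.01 -0.  ] top-only [ 0.4681 -0.2593] scene-only [ 0.4632 -0.2578] areas 195.2265625 229.42141501116566 453.125 458.7550907138502 [363.65962774 239.00259864] [108.80012931 235.39137069] 0.534
mid [ 0.6306 -0.2704  0.0116] px res [-0.04 -0.01 -0.02 -0.  ] top-only [ 0.6311 -0.2715] scene-only [ 0.6276 -0.2703] areas 181.375 208.75318945618346 569.3046875 576.2123958636075 [365.78761235 184.67294825] [124.24306108 290.47536085] 0.686
thin [ 0.527  -0.1094  0.0086] px res [-0.18 -0.07 -0.14  0.  ] top-only [ 0.5271 -0.1105] scene-only [ 0.523  -0.1079] areas 182.0 193.11472201067954 310.25 305.51278345880564 [312.07794793 218.45774847] [186.11636911 229.22928523] 0.538
arbor [230.78787799 216.69770684] 55.4609375 -> [0.52139124 0.12699916 0.1       ]
[0.52139448 0.12641659 0.1       ]
scene arbor [0.52130381 0.12904992 0.1       ]
```

Run:
```python
from h import *
o=get_obs(); print(R.from_rotvec(o['tool_rot']).as_matrix().round(3))
for n,(u,v) in {"pink":(340,201),"blk":(306,190),"blk2":(318,250),"nut":(213,149)}.items(): print(n,ray("top",u,v,.01).round(3))
```

```text
[[-0.     0.315 -0.949]
 [ 0.002 -0.949 -0.315]
 [-1.    -0.002 -0.   ]]
pink [ 0.581 -0.195  0.01 ]
blk [ 0.613 -0.092  0.01 ]
blk2 [ 0.434 -0.128  0.01 ]
nut [0.736 0.193 0.01 ]
```

```bash
python3 -m crank '[[[0.026,0.032,0,-6],[0.052,0.064,0,-12],[0.078,0.096,0,-18.3],[0.104,0.128,0,-18.3],[0.13,0.16,0,-18.3]]]' 1 40; python3 -m crank '[[[0.026,0.032,-0.01,0],[0.052,0.064,-0.02,0],[0.078,0.096,-0.03,0],[0.104,0.128,-0.04,0],[0.13,0.16,-0.05,0]]]'
```

```text
t: 0.52
tool_pos: [0.3277, -0.4313, 0.2307]
tool_rot: [-2.221, -0.001, 2.222]
contact_force: [0.5, -0.6, -0.1]
opening: 0.085
t: 0.93
tool_pos: [0.4554, -0.274, 0.1815]
tool_rot: [2.221, 0.002, -2.221]
contact_force: [0.4, -0.8, -0.1]
opening: 0.0856
```

```bash
python3 -m crank '[[[0.01,0.0135,-0.035,0],[0.01,0.0135,-0.07,0],[0.01,0.0135,-0.105,0],[0.01,0.0135,-0.14,0],[0.01,0.0135,-0.16,0]]]'; python3 -m crank '[[[0,0,-0.008,0],[0,0,-0.014,0],[0,0,-0.014,0]]]';python3 -c "
from h import *
p,d=get_image('scene'); cv2.imwrite('pics/a1.png',cv2.resize(p[170:300,40:210,::-1],None,fx=4,fy=4))"
```

```text
t: 1.35
tool_pos: [0.4623, -0.2601, 0.0175]
tool_rot: [-2.215, -0.007, 2.226]
contact_force: [-0.7, 0.0, -1.6]
opening: 0.0853
t: 1.6
tool_pos: [0.4645, -0.2623, 0.0077]
tool_rot: [2.22, 0.002, -2.222]
contact_force: [-0.4, -0.3, 1.5]
opening: 0.0856
```

View pics/a1.png

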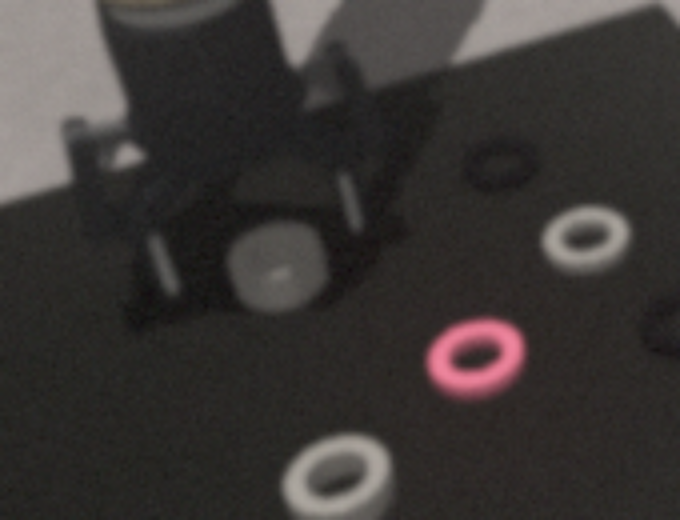

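The ring at (277,265) in this crop stands between the open pads. I'll let the arm settle, then close.

```bash
python3 -m crank '[[[0,0,0,0],[0,0,0,0],[0,0,0,0]]]';python3 -m crank '[[[0,0,0,0],[0,0,0,0],[0,0,0,0],[0,0,0,0],[0,0,0,0]]]' 0.2 60
```

```text
t: 1.9
tool_pos: [0.4657, -0.2633, 0.0098]
tool_rot: [2.223, -0.001, -2.217]
contact_force: [0.4, 0.8, -0.4]
opening: 0.0853
t: 2.32
tool_pos: [0.4653, -0.2628, 0.009]
tool_rot: [2.222, 0.001, -2.219]
contact_force: [-0.2, 0.1, 3.0]
opening: 0.0433
```

```bash
python3 -m crank '[[[0,0,0.005,0],[0,0,0.02,0],[0,0,0.05,0],[0,0,0.09,0],[0,0,0.12,0]]]';python3 -m crank '[[[0,0,0.01,0],[0,0,0.01,0],[0,0,0.01,0]]]';python3 -c "
from h import *
p,d=get_image('scene'); cv2.imwrite('pics/a2.png',cv2.resize(p[110:270,30:210,::-1],None,fx=4,fy=4,interpolation=cv2.INTER_CUBIC))
p,d=get_image('top'); cv2.imwrite('pics/a3.png',cv2.resize(p[190:290,310:430,::-1],None,fx=6,fy=6,interpolation=cv2.INTER_CUBIC));print(get_obs())"
```

```text
t: 2.73
tool_pos: [0.4643, -0.2622, 0.1296]
tool_rot: [2.22, 0.002, -2.222]
contact_force: [1.0, -0.3, -1.1]
opening: 0.0434
t: 2.98
tool_pos: [0.4642, -0.2621, 0.137]
tool_rot: [2.22, 0.002, -2.222]
contact_force: [-0.8, 0.8, -4.2]
opening: 0.043
{'t': 3.0833, 'q': array([-6.53602409e-01, -8.72287892e-02,  1.91647041e+00, -5.38683007e-06,
        1.31788593e+00,  9.15807135e-01]), 'dq': array([-0.00135674,  0.00911725,  0.00382922,  0.00012411,  0.00080707,
        0.00120813]), 'effort': array([-2.51162746e-03, -3.34934342e+01, -3.73920786e+01,  4.78406510e-03,
       -3.02929210e-02,  2.84638378e-05]), 'tool_pos': array([ 0.46309711, -0.26122708,  0.13488455]), 'tool_rot': array([-2.21556541, -0.0052764 ,  2.22532427]), 'contact_force': array([-0.06105087,  0.64994958, -3.03506013]), 'wrist_torque': array([-0.00042517,  0.02203863, -0.05345711]), 'opening': 0.04339253539885422}
```

View pics/a2.png

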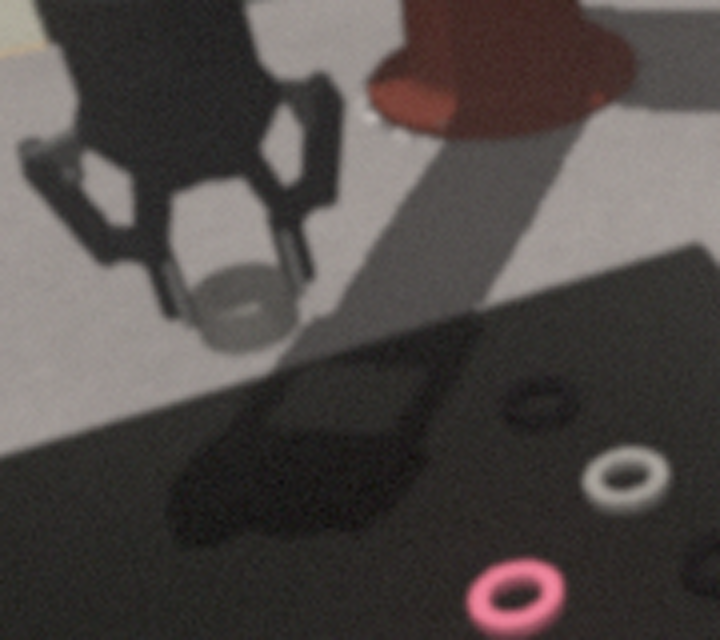

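View pics/a3.png

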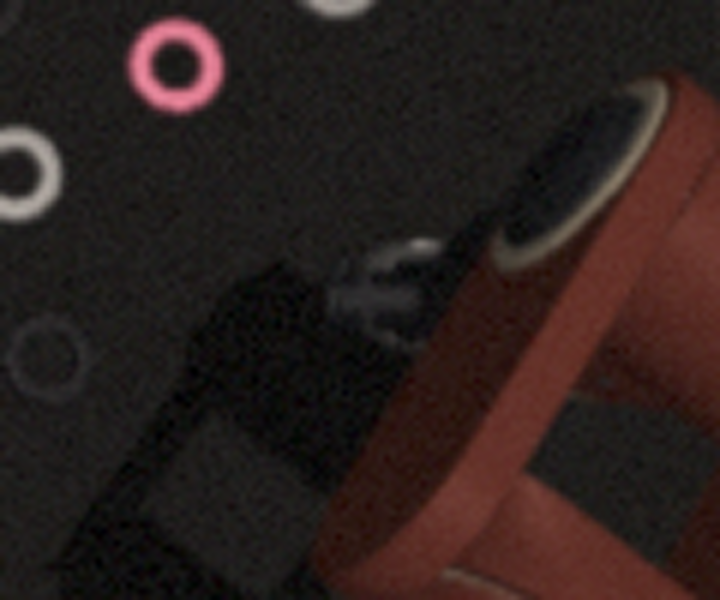

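```bash
python3 -m crank '[[[0.005,0.04,0,0],[0.011,0.08,0,0],[0.016,0.12,0,0],[0.021,0.16,0,0],[0.027,0.2,0,0]]]';python3 -m crank '[[[0.005,0.04,0,0],[0.011,0.08,0,0],[0.016,0.12,0,0],[0.021,0.16,0,0],[0.0265,0.188,0,0]]]';python3 -m crank '[[[0,0,0,0],[0,0,0,0],[0,0,0,0]]]';python3 -c "
from h import *
p,d=get_image('scene'); np.savez('s1.npz',p=p,d=d);cv2.imwrite('pics/b1.png',cv2.resize(p[80:210,190:350,::-1],None,fx=5,fy=5,interpolation=cv2.INTER_CUBIC)[:600])
p,d=get_image('top'); np.savez('t1.npz',p=p,d=d);cv2.imwrite('pics/b2.png',cv2.resize(p[160:260,170:290,::-1],None,fx=6,fy=6,interpolation=cv2.INTER_CUBIC));print(get_obs())"
```

```text
t: 3.5
tool_pos: [0.4898, -0.0603, 0.1351]
tool_rot: [-2.216, -0.002, 2.226]
contact_force: [1.7, -0.2, -2.0]
opening: 0.043
t: 3.92
tool_pos: [0.5161, 0.1285, 0.135]
tool_rot: [2.214, 0.004, -2.226]
contact_force: [1.3, -0.3, -1.6]
opening: 0.0432
t: 4.17
tool_pos: [0.5169, 0.1252, 0.1358]
tool_rot: [2.215, 0.001, -2.225]
contact_force: [-0.4, 0.4, -2.0]
opening: 0.043
{'t': 4.2667, 'q': array([ 9.63214898e-02, -9.00336379e-02,  1.91571075e+00, -2.81510059e-04,
        1.31838623e+00,  1.66719786e+00]), 'dq': array([-0.00880826, -0.01004744, -0.00511965, -0.00015914,  0.00136843,
        0.00059008]), 'effort': array([ 4.90917731e-01, -3.20075619e+01, -3.61938751e+01,  2.02029693e-02,
        2.12640065e-03, -1.88104663e-03]), 'tool_pos': array([0.51746661, 0.12446687, 0.13679145]), 'tool_rot': array([ 2.21848793e+00, -5.75678409e-04, -2.22389210e+00]), 'contact_force': array([-0.14395806, -0.64522875, -2.40674396]), 'wrist_torque': array([ 0.03417641, -0.00183406,  0.01050525]), 'opening': 0.04351106651856991}
```

View pics/b1.png

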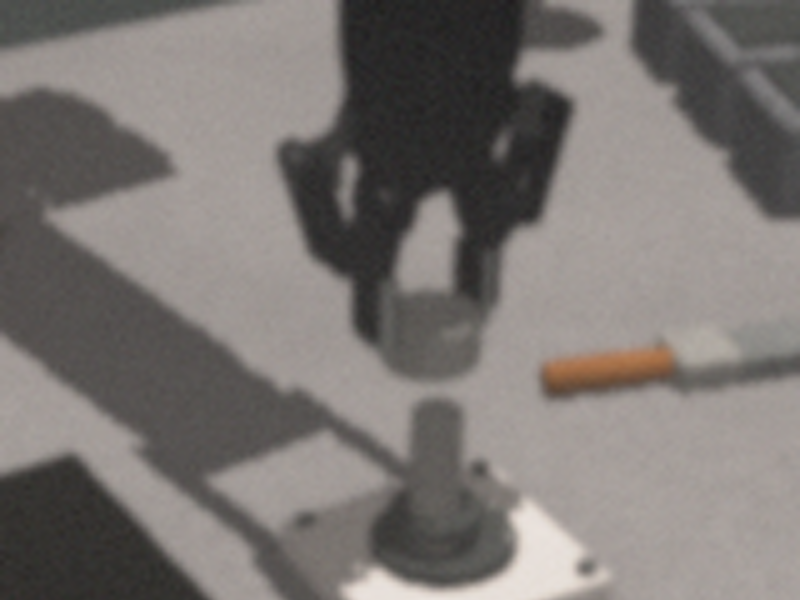

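View pics/b2.png

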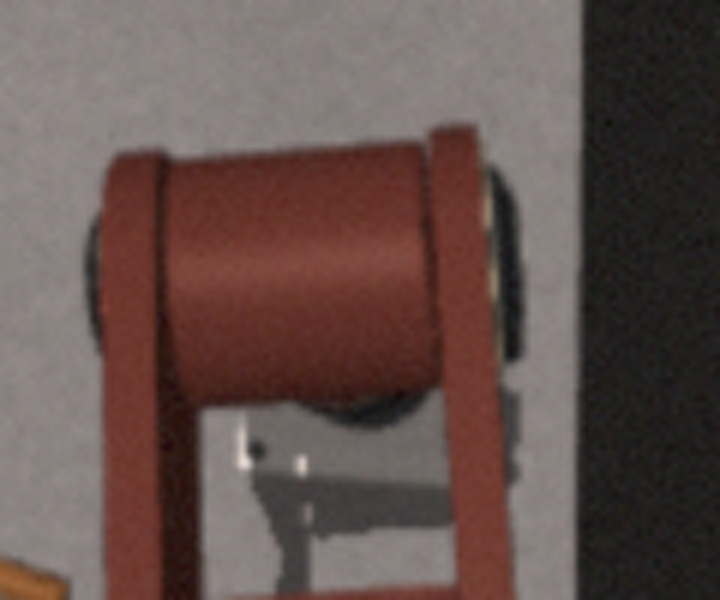

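Run:
```python
from h import *
p=np.load('s1.npz')['p']; d=np.load('s1.npz')['d']
cv2.imwrite('pics/b3.png',cv2.resize(p[132:182,255:300,::-1],None,fx=12,fy=12,interpolation=cv2.INTER_CUBIC))
for z in(.04,.07,.1,.13,.142,.155): print(z,proj("scene",(.5214,.1285,z)))
for v in (146,148,150,152,154,166,168,170,172): print(v,p[v,262:292].max(1), (d[v,262:292]*1000).round().astype(int))
```

```text
0.04 (np.float64(276.6088867558011), np.float64(183.48669581796258))
0.07 (np.float64(276.77492797752984), np.float64(172.86823144885844))
0.1 (np.float64(276.94748290854943), np.float64(161.83321033983657))
0.13 (np.float64(277.126942511544), np.float64(150.35663012529295))
0.142 (np.float64(277.20075324187474), np.float64(145.6363769139852))
0.155 (np.float64(277.2820706423371), np.float64(140.43606635009206))
146 [ 71  61  52  66  82  94  92  84  87  94  94  93  92  92  96  97 108 117
 119 118 120 117 109 112 129 151 160 159 161 161] [ 850  844  847  849  844  844  846  846  843  844  846  848  844  846
  844  844  844  845  847  846  846  850  851  856 1162 1162 1160    0
 1158 1159]
148 [124 100  81  81  87  97  92  84  83  91  96  94  93  95 100 102 102 109
 106 109 105  98 102 112 132 151 158 160 161 161] [1156  850  849  851  851  848    0  852  849  848  849  846  846  844
  846  845  842  848  847    0  848  853  856  859 1152 1152 1150 1150
 1148 1151]
150 [157 146 139 120 104  95  95  89  91  92  93  96  97 100  98 101 104  99
 104 103 103 103 102 114 142 157 163 165 161 
[... 1144 characters left out ...]
 1058 1060 1057 1059 1052 1054 1055  898  892  891  891
  892  891  890  888  893  893  900 1057 1057 1059 1055 1060 1057 1061
 1057 1057]
170 [114 101  87  93  94 105 125 144 152 136 109 102  95  96  99  95  95  96
  95 107 128 149 159 160 160 165 164 165 164 164] [1050 1050 1046 1048 1048 1049 1051 1048 1047 1047  902  896  893  892
  888  893  889  893  892  899 1048 1051 1052 1052 1050 1051 1049 1051
 1051 1045]
172 [153 143 126 111  99  90  95 101 112 108 101  95  94  96  94  98  98  96
  96 106 124 136 124 114 116 136 159 164 164 165] [1043 1044 1039 1040 1040 1042 1042 1038 1042 1040  902  899  897  896
  896  896  894  896  899  899 1036 1039  994  993  995  994 1042 1041
    0 1040]
```

View pics/b3.png

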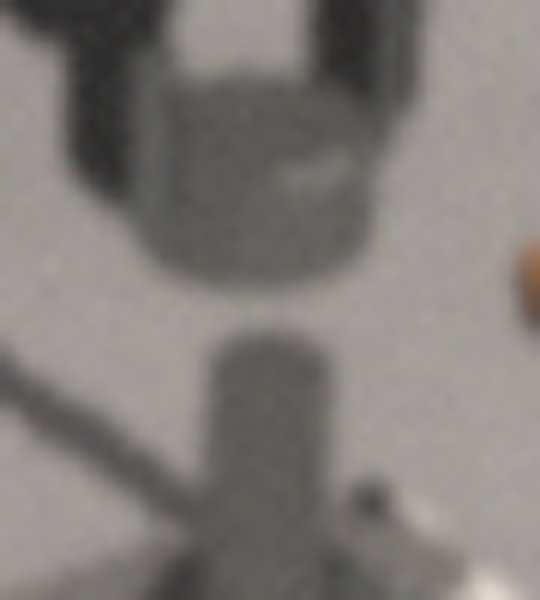

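```bash
cat > fit.py <<'E'
from h import *
def circ(P,r):
    f=lambda c:np.hypot(P[:,0]-c[0],P[:,1]-c[1])-r
    # visible side faces the camera
    s=least_squares(f,P.mean(0)[:2]-r*.6*np.array([.835,-.55]),loss='soft_l1',f_scale=.002)
    J=s.jac; cov=np.linalg.inv(J.T@J)*np.var(f(s.x)); return s.x.round(4),np.sqrt(np.diag(cov)).round(5),np.std(f(s.x)).round(4),len(P)
def region(C,c0,c1,r0,r1): 
    P=C[r0:r1,c0:c1].reshape(-1,3); return P[np.isfinite(P).all(1)]
E
python3 - <<'E'
from fit import *
d=np.load('s1.npz')['d']; C=cloud("scene",d)
A=region(C,272,282,162,176); A=A[(A[:,2]>.05)&(A[:,2]<.097)&(np.hypot(A[:,0]-.521,A[:,1]-.128)<.03)]
print("arbor",circ(A,.0125),A[:,2].min(),A[:,2].max())
B=region(C,268,284,141,154); B=B[np.hypot(B[:,0]-.521,B[:,1]-.128)<.05]
print("z",B[:,2].min(),B[:,2].max()); 
B=B[(B[:,2]>.118)&(B[:,2]<.15)];print("ring",circ(B,.023))
d0=np.load('scene0.npz')['d']; C=cloud("scene",d0)
A=region(C,272,282,162,176); A=A[(A[:,2]>.05)&(A[:,2]<.097)&(np.hypot(A[:,0]-.521,A[:,1]-.128)<.03)]
print("arbor",circ(A,.0125))
m=camera_model("scene"); print(R.from_rotvec(m['attitude']).as_matrix()[:,0])
E
```

```text
arbor (array([0.5203, 0.1288]), array([0.00018, 0.0002 ]), np.float64(0.0011), 104) 0.06564513088431362 0.0965467296902145
z 0.13164664347658495 0.16365398811795645
ring (array([0.5204, 0.1241]), array([0.00063, 0.00085]), np.float64(0.0036), 143)
arbor (array([0.5203, 0.1286]), array([0.00016, 0.00019]), np.float64(0.001), 101)
[ 0.51822454  0.85519102 -0.00957269]
```

Run:
```python
from fit import *
d=np.load('s1.npz')['d']; C=cloud("scene",d)
for c0,c1,r0,r1 in [(268,284,147,154),(269,283,148,153),(270,282,148,154)]:
    B=region(C,c0,c1,r0,r1); B=B[np.hypot(B[:,0]-.521,B[:,1]-.128)<.05]
    print("ring",circ(B,.023),B[:,2].min(),B[:,2].max())
print((d[138:156,264:288]*1000).astype(int))
```

```text
ring (array([0.5197, 0.125 ]), array([0.00017, 0.00022]), np.float64(0.001), 110) 0.13164664347658495 0.15176130834009754
ring (array([0.5199, 0.1252]), array([0.00024, 0.00031]), np.float64(0.001), 69) 0.13490614820115204 0.14994384313908682
ring (array([0.5201, 0.1256]), array([0.00028, 0.00037]), np.float64(0.0011), 71) 0.13412840439948387 0.14994384313908682
[[ 834  836  834  835  835  835  872  874  875  876  875  875  873  872
   874  873  877  877  874  873  868  863  860  864]
 [ 838  834  836  835  834  838  873  868  870  871  872  872  871  872
   871  872  871  870  871  871  864  865  863  862]
 [ 836  840  837  837  838  838  867  871  870  872  873  872  874  873
   874  869  868  868  868  868  867  865  867  869]
 [ 839  842  839  840  839  843  868  870  872  872  872  874  875  879
   876  871  869  867  864  863  865  863  868  868]
 [ 840  844  840  838  842  843  864  869  874  876  875  878  877  876
   873  874  872  866  858  859  859  857  870  869]
 [ 840  845  840  841  843  843  867  873  874  879  877  877  878  878
   875  874  871  872  856  854  855  
[... 815 characters left out ...]
8  846  846  848  847
   848  848  849  851  853  855  857  863 1140 1140]
 [1136 1136  865  861  860  853  852  850  851  848  849  848  849  847
   848  848  850  850  853  857  859  868 1135 1132]
 [1128 1129  868  864  856  855  855  854  854  849  850  850  850  850
   853  848  854  852  858  860  861  867 1128 1130]
 [1124 1125 1123  862  859  858  856  854  856  854  852  855  853  852
   850  852  853  855  856  861  863 1125 1125 1125]
 [1117 1120 1120 1121  862  856  857  855  856  854  853  851  854  852
   850  853  855  858  859  858 1119 1120 1115 1118]
 [1111 1113 1116 1112 1114 1114  858  860  859  857  856  856  856  856
   856  855  859  858 1114 1110 1111 1117 1113 1113]]
```

```bash
python3 -m crank '[[[0.0008,0.0036,-0.01,0],[0.0008,0.0036,-0.02,0],[0.0008,0.0036,-0.022,0],[0.0008,0.0036,-0.022,0]]]' - 80;python3 -m crank '[[[0,0,-0.001,0],[0,0,-0.002,0],[0,0,-0.003,0]]]';python3 -m crank '[[[0,0,-0.001,0],[0,0,-0.002,0],[0,0,-0.003,0]]]'
```

```text
t: 4.6
tool_pos: [0.5177, 0.1286, 0.1141]
tool_rot: [2.217, 0.0, -2.225]
contact_force: [-0.1, 0.7, -3.3]
opening: 0.0425
t: 4.85
tool_pos: [0.5194, 0.1291, 0.1136]
tool_rot: [2.222, 0.002, -2.22]
contact_force: [0.0, -0.1, -2.2]
opening: 0.0426
t: 5.1
tool_pos: [0.5192, 0.1292, 0.1103]
tool_rot: [2.221, 0.002, -2.22]
contact_force: [-0.1, -0.1, -1.3]
opening: 0.0423
```

```bash
python3 -m crank '[[[0,0,-0.001,0],[0,0,-0.002,0],[0,0,-0.003,0]]]';python3 -c "
from fit import *
p,d=get_image('scene'); np.savez('s2.npz',p=p,d=d);cv2.imwrite('pics/b4.png',cv2.resize(p[132:182,255:300,::-1],None,fx=12,fy=12,interpolation=cv2.INTER_CUBIC))
C=cloud('scene',d)
for r0,r1 in [(158,163),(155,161),(157,164)]:
    B=region(C,270,284,r0,r1); B=B[np.hypot(B[:,0]-.521,B[:,1]-.128)<.05]
    print(circ(B,.023),B[:,2].min(),B[:,2].max())
A=region(C,272,282,168,176); A=A[(A[:,2]>.05)&(A[:,2]<.095)&(np.hypot(A[:,0]-.521,A[:,1]-.128)<.03)]
print(circ(A,.0125))
"
```

```text
t: 5.35
tool_pos: [0.519, 0.1291, 0.1071]
tool_rot: [2.221, 0.002, -2.221]
contact_force: [-0.8, -0.2, -0.9]
opening: 0.0423
(array([0.5222, 0.1293]), array([0.00035, 0.00042]), np.float64(0.0013), 68) 0.10985555492342036 0.12382190677481558
(array([0.5212, 0.1286]), array([0.00119, 0.00137]), np.float64(0.0042), 82) 0.10789031110150676 0.12806921563124468
(array([0.5217, 0.1292]), array([0.00038, 0.00045]), np.float64(0.0017), 95) 0.10669938603520518 0.1252669963772146
(array([0.5201, 0.1287]), array([0.00021, 0.00024]), np.float64(0.0011), 79)
```

View pics/b4.png

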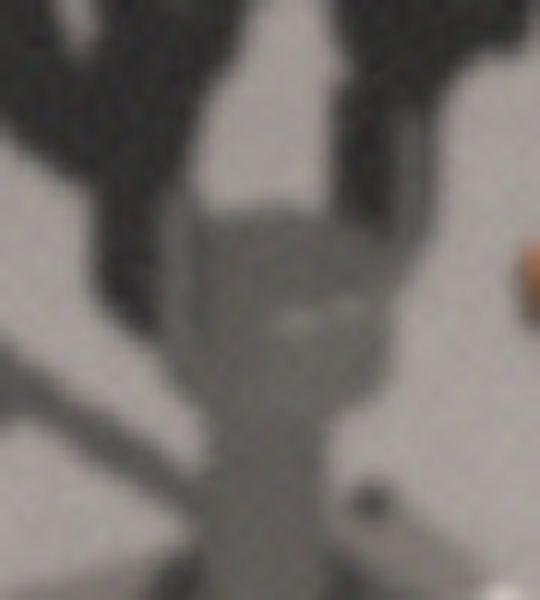

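```bash
python3 -m crank '[[[-0.001,-0.0003,0,0],[-0.001,-0.0003,-0.001,0],[-0.001,-0.0003,-0.002,0]]]';python3 -m crank '[[[0,0,-0.001,0],[0,0,-0.002,0],[0,0,-0.002,0]]]'
```

```text
t: 5.65
tool_pos: [0.5181, 0.1289, 0.1052]
tool_rot: [2.221, 0.002, -2.22]
contact_force: [-0.5, -0.4, -1.9]
opening: 0.0424
t: 5.9
tool_pos: [0.5179, 0.1288, 0.1029]
tool_rot: [2.22, 0.001, -2.221]
contact_force: [-0.4, 0.7, -3.6]
opening: 0.0425
```

```bash
python3 -m crank '[[[0,0,-0.001,0],[0,0,-0.002,0],[0,0,-0.002,0]]]';python3 -m crank '[[[0,0,-0.001,0],[0,0,-0.002,0],[0,0,-0.002,0]]]'
```

```text
t: 6.15
tool_pos: [0.5179, 0.1288, 0.1009]
tool_rot: [2.22, 0.002, -2.221]
contact_force: [-0.1, 0.2, -2.5]
opening: 0.0427
t: 6.4
tool_pos: [0.5179, 0.1288, 0.0989]
tool_rot: [2.22, 0.002, -2.221]
contact_force: [0.3, -0.2, -2.2]
opening: 0.0426
```

```bash
python3 -m crank '[[[0,0,-0.002,0],[0,0,-0.004,0],[0,0,-0.006,0],[0,0,-0.008,0],[0,0,-0.01,0]]]';python3 -m crank '[[[0,0,-0.002,0],[0,0,-0.004,0],[0,0,-0.006,0],[0,0,-0.008,0],[0,0,-0.01,0]]]'; python3 -m crank '[[[0,0,-0.002,0],[0,0,-0.004,0],[0,0,-0.006,0],[0,0,-0.008,0],[0,0,-0.01,0]]]'
```

```text
t: 6.82
tool_pos: [0.518, 0.1288, 0.0889]
tool_rot: [2.22, 0.002, -2.221]
contact_force: [0.2, 0.1, -1.6]
opening: 0.0421
t: 7.23
tool_pos: [0.5181, 0.1289, 0.079]
tool_rot: [2.221, 0.002, -2.221]
contact_force: [1.6, 0.0, -2.1]
opening: 0.0424
t: 7.65
tool_pos: [0.518, 0.1288, 0.069]
tool_rot: [2.221, 0.002, -2.221]
contact_force: [0.4, -0.7, -2.7]
opening: 0.0421
```

Threaded: side force stays low. Next I'll feel for the collar.

```bash
python3 -m crank '[[[0,0,-0.001,0],[0,0,-0.002,0],[0,0,-0.004,0],[0,0,-0.005,0],[0,0,-0.006,0]]]';python3 -m crank '[[[0,0,-0.001,0],[0,0,-0.002,0],[0,0,-0.003,0]]]'; python3 -m crank '[[[0,0,-0.001,0],[0,0,-0.002,0],[0,0,-0.003,0]]]'
```

```text
t: 8.07
tool_pos: [0.518, 0.1288, 0.0631]
tool_rot: [2.221, 0.002, -2.221]
contact_force: [-0.0, -0.5, -2.8]
opening: 0.0425
t: 8.32
tool_pos: [0.5181, 0.1288, 0.0601]
tool_rot: [2.221, 0.002, -2.221]
contact_force: [0.1, -1.2, -2.3]
opening: 0.0428
t: 8.57
tool_pos: [0.5181, 0.1288, 0.0571]
tool_rot: [2.221, 0.002, -2.221]
contact_force: [0.3, 0.4, -1.8]
opening: 0.0428
```

```bash
python3 -m crank '[[[0,0,-0.001,0],[0,0,-0.002,0],[0,0,-0.002,0]]]';python3 -m crank '[[[0,0,-0.001,0],[0,0,-0.002,0],[0,0,-0.002,0]]]'; python3 -m crank '[[[0,0,-0.001,0],[0,0,-0.002,0],[0,0,-0.002,0]]]'
```

```text
t: 8.82
tool_pos: [0.5182, 0.1289, 0.0553]
tool_rot: [2.221, 0.002, -2.221]
contact_force: [0.5, -0.3, -0.4]
opening: 0.0422
t: 9.07
tool_pos: [0.5183, 0.1289, 0.0544]
tool_rot: [2.221, 0.002, -2.221]
contact_force: [-3.5, 0.9, 4.2]
opening: 0.0425
t: 9.32
tool_pos: [0.5185, 0.1289, 0.0526]
tool_rot: [2.221, 0.002, -2.22]
contact_force: [-3.2, -1.7, 6.0]
opening: 0.0426
```

```bash
for i in 1; do python3 -m crank '[[[0,0,-0.001,0],[0,0,-0.002,0],[0,0,-0.002,0]]]'; done; python3 -m crank '[[[0,0,-0.001,0],[0,0,-0.002,0],[0,0,-0.002,0]]]'
```

```text
t: 9.57
tool_pos: [0.5185, 0.1289, 0.0506]
tool_rot: [2.221, 0.002, -2.22]
contact_force: [-4.2, -0.2, 5.8]
opening: 0.042
t: 9.82
tool_pos: [0.5185, 0.1289, 0.0486]
tool_rot: [2.221, 0.002, -2.22]
contact_force: [-4.1, -0.2, 5.7]
opening: 0.0426
```

```bash
python3 -m crank '[[[0,0,-0.001,0],[0,0,-0.001,0]]]'; python3 -m crank '[[[0,0,-0.001,0],[0,0,-0.001,0]]]'
```

```text
t: 9.98
tool_pos: [0.5185, 0.1289, 0.0476]
tool_rot: [2.221, 0.002, -2.22]
contact_force: [-4.0, -1.0, 7.3]
opening: 0.0425
t: 10.15
tool_pos: [0.5185, 0.1289, 0.0466]
tool_rot: [2.221, 0.002, -2.22]
contact_force: [-4.4, -0.1, 6.3]
opening: 0.0425
```

```bash
python3 -m crank '[[[0,0,-0.001,0],[0,0,-0.001,0]]]'; python3 -m crank '[[[0,0,-0.0007,0],[0,0,-0.0007,0]]]'
```

```text
t: 10.32
tool_pos: [0.5185, 0.1289, 0.0456]
tool_rot: [2.221, 0.002, -2.22]
contact_force: [-4.3, -0.3, 6.7]
opening: 0.0423
t: 10.48
tool_pos: [0.5185, 0.1289, 0.0451]
tool_rot: [2.221, 0.002, -2.22]
contact_force: [-4.6, -0.5, 6.4]
opening: 0.0425
```

```bash
python3 -m crank '[[[0,0,-0.0007,0],[0,0,-0.0007,0]]]'; python3 -c "
from fit import *
p,d=get_image('scene'); np.savez('s3.npz',p=p,d=d);cv2.imwrite('pics/b5.png',cv2.resize(p[140:205,245:310,::-1],None,fx=9,fy=9,interpolation=cv2.INTER_CUBIC))"
```

```text
t: 10.65
tool_pos: [0.5186, 0.1289, 0.045]
tool_rot: [2.22, 0.002, -2.221]
contact_force: [-6.3, -1.5, 11.5]
opening: 0.0426
```

View pics/b5.png

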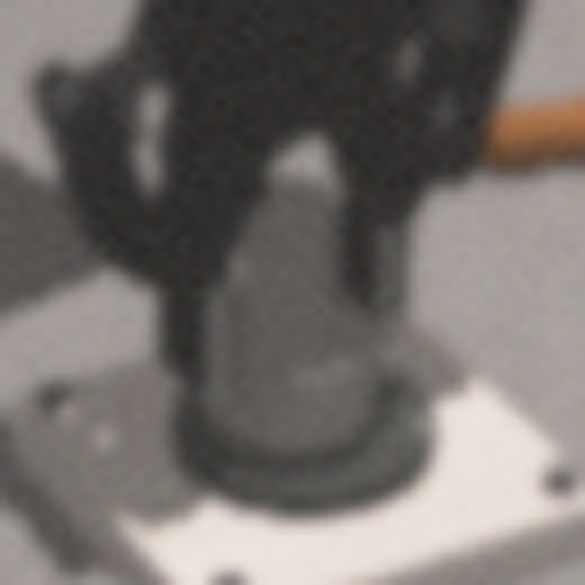

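```bash
python3 -m crank '[[[0,0,-0.0005,0],[0,0,-0.0005,0]]]'
```

```text
t: 10.87
tool_pos: [0.5186, 0.1289, 0.045]
tool_rot: [2.22, 0.002, -2.221]
contact_force: [-8.1, -1.7, 14.2]
opening: 0.0426
```

The stop is felt: the force climbs while z stays at 0.045. I'll back off the preload and release.

```bash
python3 -m crank '[[[0,0,0.001,0],[0,0,0.0013,0],[0,0,0.0013,0]]]' - 40; python3 -m crank '[[[0,0,0,0],[0,0,0,0],[0,0,0,0],[0,0,0,0],[0,0,0,0]]]' 1; python3 -m crank '[[[0,0,0.005,0],[0,0,0.01,0],[0,0,0.02,0],[0,0,0.04,0],[0,0,0.07,0]]]'; python3 -m crank '[[[0,0,0.03,0],[0,0,0.06,0],[0.02,-0.03,0.08,0],[0.03,-0.06,0.09,0],[0.04,-0.1,0.09,0]]]'; python3 -c "
from fit import *
p,d=get_image('scene'); np.savez('s4.npz',p=p,d=d);cv2.imwrite('pics/b6.png',cv2.resize(p[140:205,245:310,::-1],None,fx=9,fy=9,interpolation=cv2.INTER_CUBIC))
C=cloud('scene',d)
B=region(C,268,287,180,188);B=B[np.hypot(B[:,0]-.521,B[:,1]-.128)<.05];print(circ(B,.023),B[:,2].min(),B[:,2].max())
A=region(C,272,282,162,168); A=A[(A[:,2]>.05)&(A[:,2]<.095)&(np.hypot(A[:,0]-.521,A[:,1]-.128)<.03)];print(circ(A,.0125))
"
```

```text
t: 11.12
tool_pos: [0.5185, 0.1289, 0.0451]
tool_rot: [2.221, 0.002, -2.22]
contact_force: [-5.0, -0.8, 6.9]
opening: 0.0427
t: 11.53
tool_pos: [0.5181, 0.1288, 0.0435]
tool_rot: [2.221, 0.002, -2.221]
contact_force: [-0.3, -0.3, 0.6]
opening: 0.0852
t: 11.95
tool_pos: [0.516, 0.1286, 0.1124]
tool_rot: [2.215, 0.001, -2.226]
contact_force: [0.2, -0.2, 0.5]
opening: 0.0853
t: 12.37
tool_pos: [0.5608, 0.0289, 0.2095]
tool_rot: [2.229, 0.005, -2.209]
contact_force: [1.2, 0.7, 0.5]
opening: 0.0854
(array([0.5209, 0.1292]), array([0.00017, 0.00018]), np.float64(0.0012), 151) 0.028741773228062817 0.0633977972593412
(array([0.5194, 0.1286]), array([0.00026, 0.00028]), np.float64(0.0007), 19)
```

View pics/b6.png

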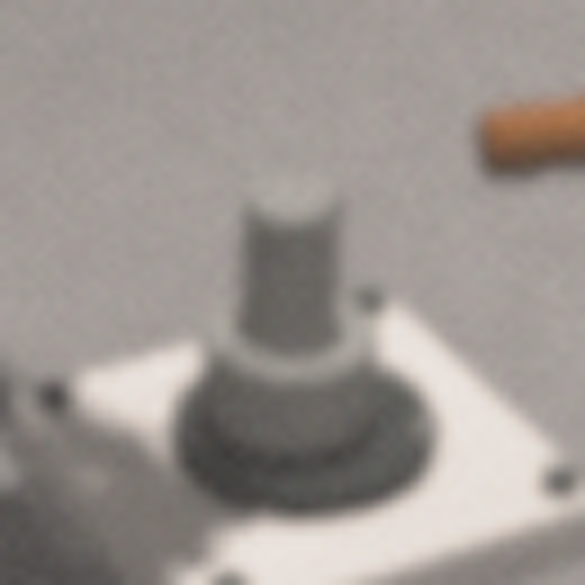

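```bash
python3 -m crank '[[[0.008,-0.04,0,0],[0.016,-0.08,0,0],[0.024,-0.12,0,0],[0.032,-0.16,0,0],[0.04,-0.195,0,0]]]'; python3 -m crank '[[[0.008,-0.04,0,0],[0.016,-0.08,-0.01,0],[0.031,-0.104,-0.04,0],[0.031,-0.104,-0.07,0],[0.031,-0.104,-0.09,0]]]'; python3 -m crank '[[[0,0,0,0],[0,0,0,0],[0,0,0,0]]]'; python3 -c "
from h import *
p,d=get_image('scene'); cv2.imwrite('pics/d1.png',cv2.resize(p[200:320,60:200,::-1],None,fx=5,fy=5,interpolation=cv2.INTER_CUBIC));print(get_obs()['tool_pos'])"
```

```text
t: 12.83
tool_pos: [0.5981, -0.1686, 0.2047]
tool_rot: [2.222, -0.0, -2.22]
contact_force: [0.2, -0.7, 0.2]
opening: 0.0857
t: 13.25
tool_pos: [0.6283, -0.2716, 0.1112]
tool_rot: [-2.218, 0.0, 2.222]
contact_force: [-0.0, 0.3, -1.2]
opening: 0.0855
t: 13.5
tool_pos: [0.63, -0.2703, 0.1159]
tool_rot: [2.223, 0.0, -2.217]
contact_force: [0.2, -0.2, 1.0]
opening: 0.0853
[ 0.63047971 -0.27046208  0.11676181]
```

View pics/d1.png

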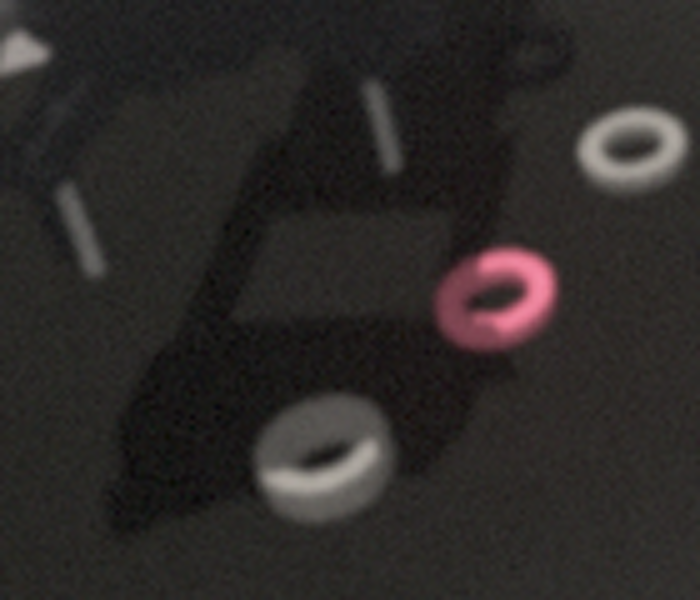

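```bash
python3 -m crank '[[[0,0,-0.03,0],[0,0,-0.06,0],[0,0,-0.09,0],[0,0,-0.105,0],[0,0,-0.11,0]]]'; python3 -m crank '[[[0,0,0,0],[0,0,0,0],[0,0,0,0],[0,0,0,0]]]';python3 -m crank '[[[0,0,0,0],[0,0,0,0],[0,0,0,0],[0,0,0,0],[0,0,0,0]]]' 0.2 80
```

```text
t: 13.97
tool_pos: [0.628, -0.2692, 0.0018]
tool_rot: [2.218, 0.004, -2.224]
contact_force: [-0.5, 0.4, 0.1]
opening: 0.0853
t: 14.3
tool_pos: [0.6307, -0.271, 0.0063]
tool_rot: [2.224, -0.001, -2.216]
contact_force: [-0.2, -0.7, 0.3]
opening: 0.0858
t: 14.72
tool_pos: [0.6298, -0.2705, 0.0049]
tool_rot: [2.222, 0.001, -2.219]
contact_force: [-0.7, 0.9, 4.9]
opening: 0.0422
```

```bash
python3 -m crank '[[[0,0,0.005,0],[0,0,0.03,0],[0,0,0.07,0],[0,0,0.105,0],[0,0,0.135,0]]]'; python3 -m crank '[[[-0.011,0.04,0,0],[-0.022,0.08,0,0],[-0.033,0.118,0,0],[-0.044,0.156,0,0],[-0.055,0.195,0,0]]]';python3 -m crank '[[[-0.011,0.04,0,0],[-0.022,0.08,0,0],[-0.033,0.118,0,0],[-0.044,0.156,0,0],[-0.0557,0.195,0,0]]]'; python3 -m crank '[[[0,0.0094,0,0],[0,0.0094,0,0],[0,0.0094,0,0],[0,0.0094,0,0]]]'
cat > look.py <<'E'
from fit import *
import sys
i=sys.argv[1]; h=float(sys.argv[2])  # nominal bottom z of ring
th=float(sys.argv[3])
p,d=get_image('scene'); np.savez(f's{i}.npz',p=p,d=d)
C=cloud('scene',d)
r0=int(proj('scene',(.534,.12,h+th-.001))[1]); r1=int(proj('scene',(.534,.12,h+.002))[1])
print('rows',r0,r1)
for a,b,c0,c1 in [(r0,r1,268,286),(r0+1,r1,270,284),(r0+1,r1+2,269,285)]:
    B=region(C,c0,c1,a,b); B=B[np.hypot(B[:,0]-.521,B[:,1]-.128)<.04]; print('ring',circ(B,.023),B[:,2].min().round(4),B[:,2].max().round(4))
A=region(C,272,282,160,178); A=A[(A[:,2]>.06)&(A[:,2]<min(.097,h-.004))&(np.hypot(A[:,0]-.521,A[:,1]-.128)<.03)];print('arbor',circ(A,.0125))
cv2.imwrite(f'pics/e{i}.png',cv2.resize(p[120:185,245:310,::-1],None,fx=9,fy=9,interpolation=cv2.INTER_CUBIC)); print(get_obs()['tool_pos'])
E
python3 look.py 5 0.136 0.017
```

```text
t: 15.13
tool_pos: [0.6289, -0.2701, 0.1403]
tool_rot: [2.221, 0.001, -2.221]
contact_force: [0.8, -0.6, -0.4]
opening: 0.0425
t: 15.55
tool_pos: [0.5725, -0.0735, 0.1378]
tool_rot: [2.22, 0.001, -2.223]
contact_force: [0.9, 0.2, -1.3]
opening: 0.0427
t: 15.97
tool_pos: [0.5169, 0.1213, 0.138]
tool_rot: [2.22, 0.001, -2.222]
contact_force: [0.7, 0.2, -1.6]
opening: 0.0425
t: 16.3
tool_pos: [0.5185, 0.1282, 0.1383]
tool_rot: [2.22, -0.0, -2.221]
contact_force: [-0.4, -0.6, -1.7]
opening: 0.0422
rows 144 150
ring (array([0.5187, 0.1266]), array([0.00068, 0.00099]), np.float64(0.0037), 106) 0.1385 0.1568
ring (array([0.5189, 0.1283]), array([0.00049, 0.00067]), np.float64(0.002), 69) 0.1427 0.1531
ring (array([0.5189, 0.1279]), array([0.00033, 0.00045]), np.float64(0.0019), 111) 0.1336 0.154
arbor (array([0.5201, 0.1286]), array([0.00018, 0.0002 ]), np.float64(0.0012), 122)
[0.5186356  0.12793327 0.13835255]
```

View pics/e5.png

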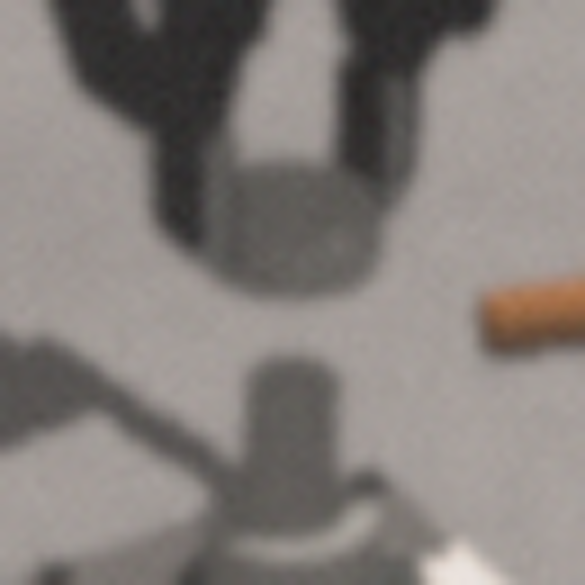

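```bash
python3 -m crank '[[[0.0006,0.0003,-0.01,0],[0.0006,0.0003,-0.02,0],[0.0006,0.0003,-0.026,0],[0.0006,0.0003,-0.027,0],[0.0006,0.0003,-0.027,0]]]'; python3 -m crank '[[[0,0,-0.001,0],[0,0,-0.002,0],[0,0,-0.003,0]]]'; python3 look.py 6 0.104 0.017; python3 -m crank '[[[0,0,-0.001,0],[0,0,-0.002,0],[0,0,-0.003,0]]]'
```

```text
t: 16.77
tool_pos: [0.5181, 0.1291, 0.1101]
tool_rot: [2.218, 0.001, -2.224]
contact_force: [-0.3, -0.5, -1.4]
opening: 0.0424
t: 17.02
tool_pos: [0.5193, 0.1296, 0.109]
tool_rot: [2.222, 0.002, -2.22]
contact_force: [0.3, -0.6, -0.8]
opening: 0.0423
rows 157 162
ring (array([0.5197, 0.1282]), array([0.00051, 0.0007 ]), np.float64(0.0025), 90) 0.1104 0.1255
ring (array([0.5206, 0.1294]), array([0.00047, 0.00055]), np.float64(0.0016), 56) 0.1111 0.123
ring (array([0.5204, 0.1292]), array([0.00038, 0.00048]), np.float64(0.0018), 92) 0.1062 0.123
arbor (array([0.5202, 0.1285]), array([0.00017, 0.0002 ]), np.float64(0.0012), 123)
[0.51910908 0.12960061 0.10874956]
t: 17.32
tool_pos: [0.519, 0.1296, 0.1057]
tool_rot: [2.221, 0.002, -2.22]
contact_force: [-0.7, -0.0, -0.8]
opening: 0.0425
```

```bash
python3 -m crank '[[[0,-0.0006,-0.001,0],[0,-0.0006,-0.002,0],[0,-0.0006,-0.002,0]]]'; python3 -m crank '[[[0,0,-0.001,0],[0,0,-0.002,0],[0,0,-0.002,0]]]'; python3 -m crank '[[[0,0,-0.001,0],[0,0,-0.002,0],[0,0,-0.002,0]]]'
```

```text
t: 17.57
tool_pos: [0.5188, 0.1289, 0.1033]
tool_rot: [2.22, 0.001, -2.221]
contact_force: [0.3, -0.4, -2.0]
opening: 0.0426
t: 17.82
tool_pos: [0.5188, 0.1289, 0.1014]
tool_rot: [2.22, 0.001, -2.221]
contact_force: [-0.0, 0.0, -1.9]
opening: 0.0425
t: 18.07
tool_pos: [0.5188, 0.1289, 0.0993]
tool_rot: [2.22, 0.001, -2.221]
contact_force: [-0.8, 0.0, -1.8]
opening: 0.0426
```

```bash
python3 -m crank '[[[0,0,-0.001,0],[0,0,-0.002,0],[0,0,-0.003,0]]]'; python3 -m crank '[[[0,0,-0.001,0],[0,0,-0.002,0],[0,0,-0.003,0]]]'; python3 look.py 7 0.09 0.017
```

```text
t: 18.32
tool_pos: [0.5189, 0.1289, 0.0965]
tool_rot: [2.221, 0.002, -2.221]
contact_force: [0.4, -0.6, -0.5]
opening: 0.0425
t: 18.57
tool_pos: [0.5189, 0.1289, 0.0935]
tool_rot: [2.221, 0.002, -2.221]
contact_force: [0.3, 0.1, -2.6]
opening: 0.0423
rows 162 168
ring (array([0.5188, 0.1277]), array([0.00078, 0.0011 ]), np.float64(0.0043), 108) 0.0898 0.1125
ring (array([0.5193, 0.1285]), array([0.00045, 0.00061]), np.float64(0.0019), 70) 0.0952 0.108
ring (array([0.5195, 0.1283]), array([0.00033, 0.00045]), np.float64(0.0019), 108) 0.0905 0.108
arbor (array([0.5205, 0.1288]), array([0.00022, 0.00024]), np.float64(0.0011), 75)
[0.51875934 0.12893024 0.09322769]
```

```bash
python3 -m crank '[[[0,0,-0.0025,0],[0,0,-0.005,0],[0,0,-0.0075,0],[0,0,-0.01,0],[0,0,-0.012,0]]]'; python3 -m crank '[[[0,0,-0.002,0],[0,0,-0.004,0],[0,0,-0.006,0],[0,0,-0.008,0],[0,0,-0.01,0]]]'; python3 -m crank '[[[0,0,-0.001,0],[0,0,-0.002,0],[0,0,-0.002,0]]]'
```

```text
t: 19.03
tool_pos: [0.5187, 0.1289, 0.0811]
tool_rot: [2.22, 0.002, -2.221]
contact_force: [-0.6, -0.3, -1.9]
opening: 0.0426
t: 19.45
tool_pos: [0.519, 0.1289, 0.0714]
tool_rot: [2.221, 0.002, -2.221]
contact_force: [-0.6, -0.5, -2.1]
opening: 0.0422
t: 19.7
tool_pos: [0.5188, 0.1289, 0.0694]
tool_rot: [2.22, 0.002, -2.221]
contact_force: [-0.1, -0.1, -2.5]
opening: 0.0426
```

```bash
python3 -m crank '[[[0,0,-0.001,0],[0,0,-0.002,0],[0,0,-0.002,0]]]';python3 -m crank '[[[0,0,-0.001,0],[0,0,-0.001,0]]]';python3 -m crank '[[[0,0,-0.001,0],[0,0,-0.001,0]]]'
```

```text
t: 19.95
tool_pos: [0.5189, 0.1289, 0.0674]
tool_rot: [2.22, 0.002, -2.221]
contact_force: [0.3, 0.5, -1.2]
opening: 0.0425
t: 20.12
tool_pos: [0.5189, 0.1289, 0.0665]
tool_rot: [2.221, 0.002, -2.221]
contact_force: [0.1, 0.4, -2.5]
opening: 0.0424
t: 20.28
tool_pos: [0.5188, 0.1289, 0.0654]
tool_rot: [2.22, 0.001, -2.221]
contact_force: [0.3, 0.8, -0.5]
opening: 0.0424
```

```bash
python3 -m crank '[[[0,0,-0.0007,0],[0,0,-0.0007,0]]]';python3 -m crank '[[[0,0,-0.0007,0],[0,0,-0.0007,0]]]';python3 -m crank '[[[0,0,-0.0005,0],[0,0,-0.0005,0]]]'
```

```text
t: 20.45
tool_pos: [0.519, 0.1289, 0.0649]
tool_rot: [2.221, 0.002, -2.221]
contact_force: [-0.1, -0.3, -1.4]
opening: 0.0423
t: 20.62
tool_pos: [0.5191, 0.129, 0.0648]
tool_rot: [2.221, 0.002, -2.221]
contact_force: [-1.4, -0.3, 2.1]
opening: 0.0426
t: 20.78
tool_pos: [0.5192, 0.129, 0.0648]
tool_rot: [2.221, 0.002, -2.22]
contact_force: [-3.7, -0.0, 5.5]
opening: 0.0426
```

```bash
python3 -m crank '[[[0,0,-0.0005,0],[0,0,-0.001,0],[0,0,-0.0012,0]]]'; python3 -m crank '[[[0,0,0.001,0],[0,0,0.0015,0],[0,0,0.0018,0],[0,0,0.0018,0]]]' - 40; python3 -m crank '[[[0,0,0,0],[0,0,0,0],[0,0,0,0],[0,0,0,0],[0,0,0,0]]]' 1; python3 -m crank '[[[0,0,0.005,0],[0,0,0.01,0],[0,0,0.02,0],[0,0,0.04,0],[0,0,0.07,0]]]'; python3 -m crank '[[[0,0,0.03,0],[0,-0.02,0.05,0],[0,-0.05,0.06,0],[0,-0.09,0.06,0],[0,-0.13,0.06,0]]]'; python3 -c "
from fit import *
p,d=get_image('scene'); np.savez('s8.npz',p=p,d=d);cv2.imwrite('pics/b8.png',cv2.resize(p[140:205,245:310,::-1],None,fx=9,fy=9,interpolation=cv2.INTER_CUBIC))
cv2.imwrite('pics/b9.png',cv2.resize(p[120:260,120:280,::-1],None,fx=4,fy=4,interpolation=cv2.INTER_CUBIC))
C=cloud('scene',d)
B=region(C,268,287,172,186);B=B[np.hypot(B[:,0]-.521,B[:,1]-.128)<.05];print(circ(B,.023),B[:,2].min(),B[:,2].max())
"
```

```text
t: 21.03
tool_pos: [0.5194, 0.129, 0.0647]
tool_rot: [2.22, 0.001, -2.221]
contact_force: [-8.1, -0.3, 13.4]
opening: 0.0424
t: 21.37
tool_pos: [0.5195, 0.129, 0.0648]
tool_rot: [2.222, 0.002, -2.219]
contact_force: [0.1, -0.6, 3.7]
opening: 0.0426
t: 21.78
tool_pos: [0.5187, 0.1289, 0.064]
tool_rot: [2.22, 0.001, -2.221]
contact_force: [-0.5, 0.0, 0.7]
opening: 0.0853
t: 22.2
tool_pos: [0.517, 0.1287, 0.1331]
tool_rot: [2.215, 0.001, -2.226]
contact_force: [0.5, 0.5, -0.5]
opening: 0.0854
t: 22.62
tool_pos: [0.5199, -0.002, 0.1974]
tool_rot: [2.225, 0.003, -2.214]
contact_force: [1.3, -0.3, 0.7]
opening: 0.0851
(array([0.5202, 0.1292]), array([0.00028, 0.00031]), np.float64(0.0027), 266) 0.030862633732865796 0.08058440541467504
```

View pics/b8.png

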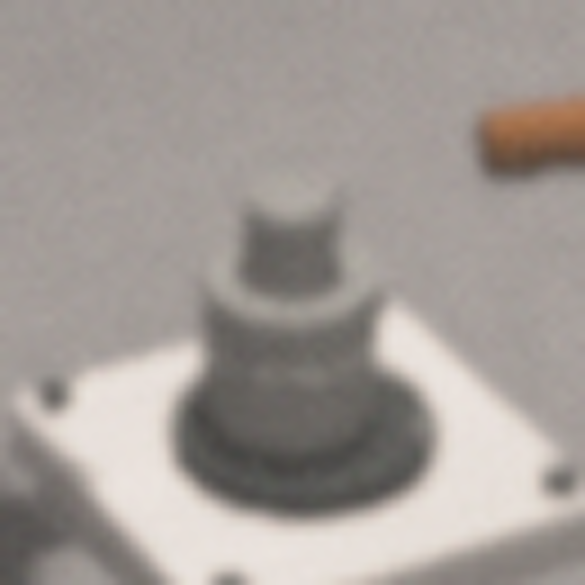

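```bash
python3 -m crank '[[[0.003,-0.04,0,0],[0.006,-0.08,-0.02,0],[0.0075,-0.1076,-0.05,0],[0.0075,-0.1076,-0.085,0],[0.0075,-0.1076,-0.12,0]]]'; python3 -m crank '[[[0,0,-0.03,0],[0,0,-0.055,0],[0,0,-0.065,0],[0,0,-0.065,0],[0,0,-0.065,0]]]';python3 -m crank '[[[0,0,0,0],[0,0,0,0],[0,0,0,0]]]';python3 -c "
from h import *
p,d=get_image('scene'); cv2.imwrite('pics/f1.png',cv2.resize(p[170:270,120:250,::-1],None,fx=6,fy=6,interpolation=cv2.INTER_CUBIC));print(get_obs()['tool_pos'])"
```

```text
t: 23.08
tool_pos: [0.5276, -0.1109, 0.075]
tool_rot: [-2.225, 0.004, 2.217]
contact_force: [-0.6, 0.7, -0.6]
opening: 0.0852
t: 23.5
tool_pos: [0.5272, -0.1087, 0.0103]
tool_rot: [2.222, 0.001, -2.22]
contact_force: [0.1, 0.3, -0.4]
opening: 0.085
t: 23.75
tool_pos: [0.528, -0.1091, 0.0114]
tool_rot: [2.224, 0.0, -2.216]
contact_force: [0.2, 0.9, -0.7]
opening: 0.0854
[ 0.52765184 -0.10899196  0.01101386]
```

View pics/f1.png

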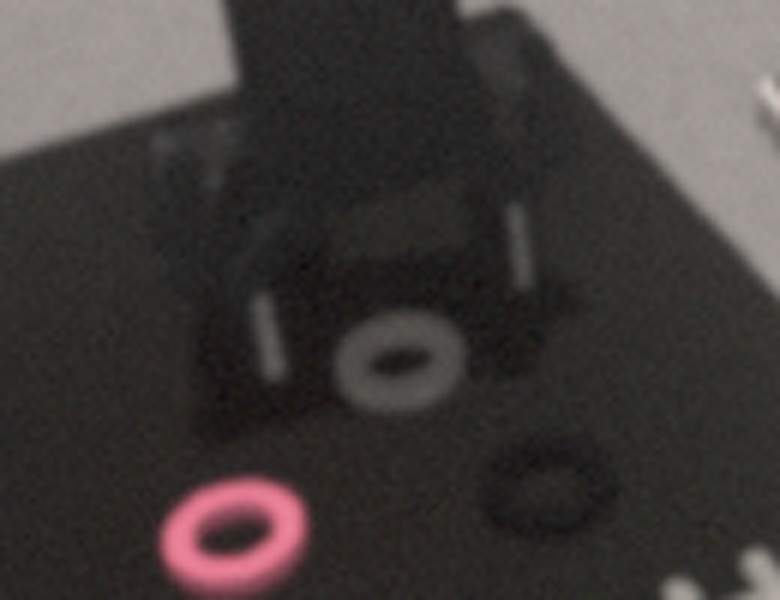

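```bash
python3 -m crank '[[[0,0,-0.005,0],[0,0,-0.01,0],[0,0,-0.01,0],[0,0,-0.01,0]]]';python3 -m crank '[[[0,0,0,0],[0,0,0,0],[0,0,0,0],[0,0,0,0],[0,0,0,0]]]' 0.2 80;python3 -m crank '[[[0,0,0,0],[0,0,0.004,0],[0,0,0.01,0],[0,0,0.01,0]]]'
```

```text
t: 24.13
tool_pos: [0.5257, -0.1084, -0.0015]
tool_rot: [2.219, 0.002, -2.223]
contact_force: [0.6, -0.1, 0.8]
opening: 0.0853
t: 24.55
tool_pos: [0.5272, -0.1089, 0.0001]
tool_rot: [2.222, 0.001, -2.219]
contact_force: [-0.2, 0.2, 3.7]
opening: 0.0418
t: 24.88
tool_pos: [0.5269, -0.1088, 0.0102]
tool_rot: [2.222, 0.001, -2.219]
contact_force: [0.9, -0.9, -1.5]
opening: 0.0421
```

```bash
python3 -m crank '[[[0,0,0.03,0],[0,0,0.065,0],[0,0,0.1,0],[0,0,0.125,0],[0,0.02,0.125,0]]]'; python3 -m crank '[[[-0.001,0.04,0,0],[-0.002,0.08,0,0],[-0.003,0.12,0,0],[-0.004,0.155,0,0],[-0.0055,0.19,0,0]]]';python3 -m crank '[[[-0.001,0.025,0,0],[-0.001,0.0278,0,0],[-0.001,0.0278,0,0],[-0.001,0.0278,0,0],[-0.001,0.0278,0,0]]]'; python3 look.py 9 0.135 0.01
```

```text
t: 25.3
tool_pos: [0.5306, -0.0918, 0.142]
tool_rot: [2.233, -0.007, -2.206]
contact_force: [1.1, 0.5, 0.6]
opening: 0.0419
t: 25.72
tool_pos: [0.5203, 0.1031, 0.1342]
tool_rot: [2.221, 0.002, -2.221]
contact_force: [-0.6, 0.0, -1.1]
opening: 0.0419
t: 26.13
tool_pos: [0.5199, 0.1282, 0.1341]
tool_rot: [2.221, -0.0, -2.221]
contact_force: [-0.4, -0.3, -0.6]
opening: 0.0419
rows 148 150
ring (array([0.5181, 0.1262]), array([0.00087, 0.0014 ]), np.float64(0.0026), 35) 0.1403 0.1473
ring (array([0.5186, 0.1264]), array([0.00042, 0.00068]), np.float64(0.0009), 13) 0.1421 0.1458
ring (array([0.5191, 0.1272]), array([0.0004 , 0.00062]), np.float64(0.0015), 47) 0.1348 0.1458
arbor (array([0.5229, 0.1273]), array([0.00122, 0.00118]), np.float64(0.0046), 123)
[0.51999776 0.12802525 0.13416178]
```

View pics/e9.png

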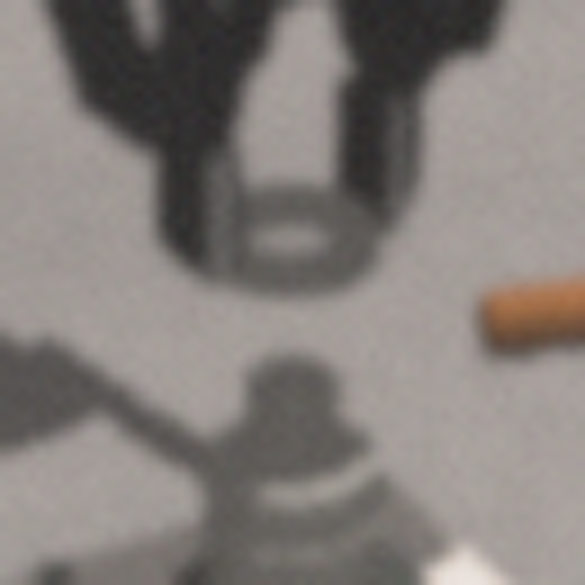

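```bash
python3 -m crank '[[[0.0006,0,-0.01,0],[0.0006,0,-0.02,0],[0.0006,0,-0.026,0],[0.0006,0,-0.027,0],[0.0006,0,-0.027,0]]]'; python3 -m crank '[[[0,0,-0.001,0],[0,0,-0.002,0],[0,0,-0.002,0]]]'; python3 look.py 10 0.104 0.01; python3 -m crank '[[[0,0,-0.001,0],[0,0,-0.002,0],[0,0,-0.002,0]]]'
```

```text
t: 26.6
tool_pos: [0.5196, 0.1288, 0.1058]
tool_rot: [2.218, 0.001, -2.224]
contact_force: [0.0, -0.0, -1.4]
opening: 0.0418
t: 26.85
tool_pos: [0.5207, 0.1292, 0.1055]
tool_rot: [2.221, 0.002, -2.22]
contact_force: [0.6, 0.0, -1.3]
opening: 0.0421
rows 160 162
ring (array([0.5198, 0.1267]), array([0.00067, 0.0011 ]), np.float64(0.0023), 36) 0.1107 0.118
ring (array([0.5199, 0.1276]), array([0.00097, 0.00151]), np.float64(0.002), 14) 0.1121 0.1167
ring (array([0.5196, 0.1274]), array([0.00051, 0.00082]), np.float64(0.0019), 43) 0.1074 0.1167
arbor (array([0.5227, 0.1271]), array([0.00109, 0.00106]), np.float64(0.0044), 125)
[0.52075122 0.12921676 0.10559696]
t: 27.15
tool_pos: [0.5205, 0.1292, 0.1032]
tool_rot: [2.221, 0.002, -2.221]
contact_force: [-0.1, -0.5, -1.1]
opening: 0.042
```

```bash
python3 -m crank '[[[0,-0.0003,-0.001,0],[0,-0.0003,-0.002,0],[0,-0.0003,-0.002,0]]]'; python3 -m crank '[[[0,0,-0.001,0],[0,0,-0.002,0],[0,0,-0.002,0]]]'; python3 -m crank '[[[0,0,-0.001,0],[0,0,-0.002,0],[0,0,-0.002,0]]]'
```

```text
t: 27.4
tool_pos: [0.5204, 0.1288, 0.101]
tool_rot: [2.22, 0.002, -2.221]
contact_force: [-0.3, -0.5, -1.6]
opening: 0.0418
t: 27.65
tool_pos: [0.5204, 0.1288, 0.099]
tool_rot: [2.22, 0.002, -2.221]
contact_force: [0.4, 0.3, -1.3]
opening: 0.042
t: 27.9
tool_pos: [0.5204, 0.1288, 0.097]
tool_rot: [2.22, 0.001, -2.221]
contact_force: [0.0, -0.2, -0.6]
opening: 0.0418
```

```bash
python3 -m crank '[[[0,0,-0.001,0],[0,0,-0.002,0],[0,0,-0.003,0]]]'; python3 -m crank '[[[0,0,-0.001,0],[0,0,-0.002,0],[0,0,-0.003,0]]]'; python3 look.py 11 0.09 0.01
```

```text
t: 28.15
tool_pos: [0.5206, 0.1288, 0.0942]
tool_rot: [2.221, 0.002, -2.221]
contact_force: [0.9, 0.7, -0.8]
opening: 0.042
t: 28.4
tool_pos: [0.5205, 0.1288, 0.0912]
tool_rot: [2.221, 0.001, -2.221]
contact_force: [-0.8, -0.2, -1.1]
opening: 0.0422
rows 165 168
ring (array([0.5191, 0.1266]), array([0.00061, 0.00094]), np.float64(0.0024), 53) 0.0946 0.1055
ring (array([0.5193, 0.1274]), array([0.00046, 0.00071]), np.float64(0.0013), 28) 0.0972 0.1032
ring (array([0.5198, 0.1279]), array([0.00092, 0.00139]), np.float64(0.0037), 63) 0.0764 0.1032
arbor (array([0.5283, 0.1235]), array([0.00114, 0.00118]), np.float64(0.0041), 81)
[0.5203727  0.12883775 0.0909477 ]
```

View pics/e11.png

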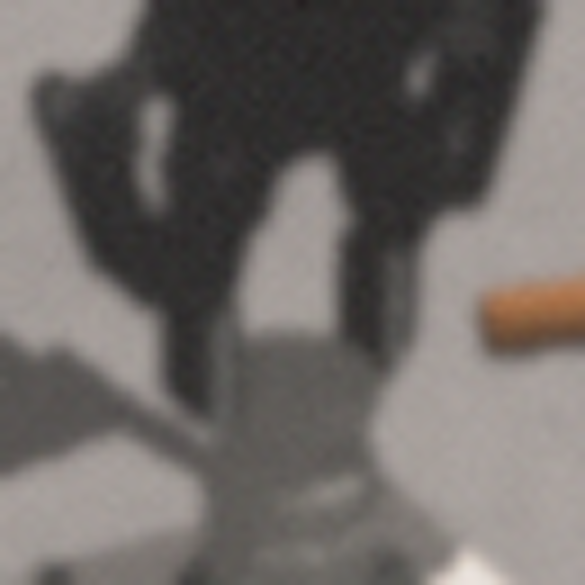

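```bash
python3 -m crank '[[[0,0,-0.002,0],[0,0,-0.004,0],[0,0,-0.006,0],[0,0,-0.008,0],[0,0,-0.01,0]]]'; python3 -m crank '[[[0,0,-0.001,0],[0,0,-0.002,0],[0,0,-0.002,0]]]'; python3 -m crank '[[[0,0,-0.001,0],[0,0,-0.001,0]]]'; python3 -m crank '[[[0,0,-0.0008,0],[0,0,-0.0008,0]]]'
```

```text
t: 28.87
tool_pos: [0.5205, 0.1288, 0.081]
tool_rot: [2.221, 0.002, -2.221]
contact_force: [-0.6, -0.0, -0.6]
opening: 0.0423
t: 29.12
tool_pos: [0.5204, 0.1288, 0.079]
tool_rot: [2.22, 0.002, -2.221]
contact_force: [-0.4, 0.2, -1.3]
opening: 0.0419
t: 29.28
tool_pos: [0.5205, 0.1288, 0.0782]
tool_rot: [2.221, 0.002, -2.221]
contact_force: [-0.1, -0.1, -0.0]
opening: 0.042
t: 29.45
tool_pos: [0.5205, 0.1288, 0.0774]
tool_rot: [2.221, 0.002, -2.221]
contact_force: [-0.3, 0.7, -0.7]
opening: 0.0418
```

```bash
python3 -m crank '[[[0,0,-0.0007,0],[0,0,-0.0007,0]]]';python3 -m crank '[[[0,0,-0.0005,0],[0,0,-0.0005,0]]]'
```

```text
t: 29.62
tool_pos: [0.5208, 0.1289, 0.077]
tool_rot: [2.221, 0.002, -2.22]
contact_force: [0.3, -0.4, -0.1]
opening: 0.0418
t: 29.78
tool_pos: [0.5209, 0.1289, 0.077]
tool_rot: [2.221, 0.002, -2.22]
contact_force: [-2.3, 0.3, 3.6]
opening: 0.0417
```

```bash
python3 -m crank '[[[0,0,-0.0005,0],[0,0,-0.001,0],[0,0,-0.0015,0],[0,0,-0.002,0],[0,0,-0.002,0]]]'; python3 -m crank '[[[0,0,0.001,0],[0,0,0.002,0],[0,0,0.0025,0],[0,0,0.0025,0]]]' - 40; python3 -m crank '[[[0,0,0,0],[0,0,0,0],[0,0,0,0],[0,0,0,0],[0,0,0,0]]]' 1; python3 -m crank '[[[0,0,0.005,0],[0,0,0.01,0],[0,0,0.02,0],[0,0,0.04,0],[0,0,0.07,0]]]'; python3 -m crank '[[[0,0,0.03,0],[0,-0.02,0.05,0],[0,-0.06,0.06,0],[0,-0.1,0.06,0],[0,-0.14,0.06,0]]]';python3 -m crank '[[[0,-0.04,0,0],[0,-0.08,0,0],[0,-0.08,0,0]]]'; python3 -c "
from fit import *
p,d=get_image('scene'); np.savez('s12.npz',p=p,d=d);cv2.imwrite('pics/g1.png',cv2.resize(p[140:205,245:310,::-1],None,fx=9,fy=9,interpolation=cv2.INTER_CUBIC));cv2.imwrite('pics/g3.png',p[:,:,::-1])
C=cloud('scene',d)
for z0,z1 in[(.04,.058),(.062,.074),(.077,.086)]:
    r0=int(proj('scene',(.54,.116,z1))[1])+1; r1=int(proj('scene',(.54,.116,z0))[1])
    B=region(C,268,287,r0,r1);B=B[np.hypot(B[:,0]-.521,B[:,1]-.128)<.03];print(circ(B,.023),B[:,2].min(),B[:,2].max())
p,d=get_image('top');cv2.imwrite('pics/g2.png',cv2.resize(p[188:248,200:260,::-1],None,fx=9,fy=9,interpolation=cv2.INTER_CUBIC))
C=cloud('top',d); P=C[208:228,222:242].reshape(-1,3); rr=np.hypot(P[:,0]-.5205,P[:,1]-.1275)
for a,b in[(.015,.021),(0,.008)]: k=P[(rr>a)&(rr<b)]; print(np.median(k[:,2]),np.std(k[:,2]),len(k))
k=P[(rr>.015)&(rr<.021)&(P[:,2]>.07)&(P[:,2]<.1)]; print('tilt',np.linalg.lstsq(np.c_[k[:,:2]-k[:,:2].mean(0),np.ones(len(k))],k[:,2],rcond=None)[0])
"
```

```text
t: 30.2
tool_pos: [0.5211, 0.1289, 0.0768]
tool_rot: [2.221, 0.002, -2.22]
contact_force: [-6.3, -1.0, 13.8]
opening: 0.0416
t: 30.53
tool_pos: [0.5209, 0.1289, 0.077]
tool_rot: [2.222, 0.002, -2.22]
contact_force: [0.4, 0.1, 2.6]
opening: 0.0419
t: 30.95
tool_pos: [0.5204, 0.1288, 0.0765]
tool_rot: [2.22, 0.002, -2.221]
contact_force: [1.6, -0.6, 0.0]
opening: 0.0856
t: 31.37
tool_pos: [0.5187, 0.1286, 0.1456]
tool_rot: [2.215, 0.001, -2.226]
contact_force: [0.7, 1.0, 1.0]
opening: 0.0855
t: 31.78
tool_pos: [0.5214, -0.0124, 0.21]
tool_rot: [2.225, 0.002, -2.214]
contact_force: [0.7, 0.3, -1.4]
opening: 0.0855
t: 32.03
tool_pos: [0.5206, -0.0971, 0.2084]
tool_rot: [-2.223, 0.01, 2.218]
contact_force: [0.7, 0.2, 0.3]
opening: 0.0855
(array([0.521 , 0.1291]), array([0.00014, 0.00016]), np.float64(0.0009), 94) 0.029316119128862672 0.05726157383115649
(array([0.5206, 0.1293]), array([0.0002 , 0.00022]), np.float64(0.0009), 57) 0.057467745336667264 0.07338578740022306
(array([0.5201, 0.1291]), array([0.00034, 0.00036]), np.float64(0.0012), 37) 0.07095972773915127 0.08450052982137496
0.08779081935776284 0.00764748368430436 94
0.10052417830442689 0.001543410005797296 26
tilt [-0.02139962 -0.00979334  0.08756612]
```

View pics/g1.png

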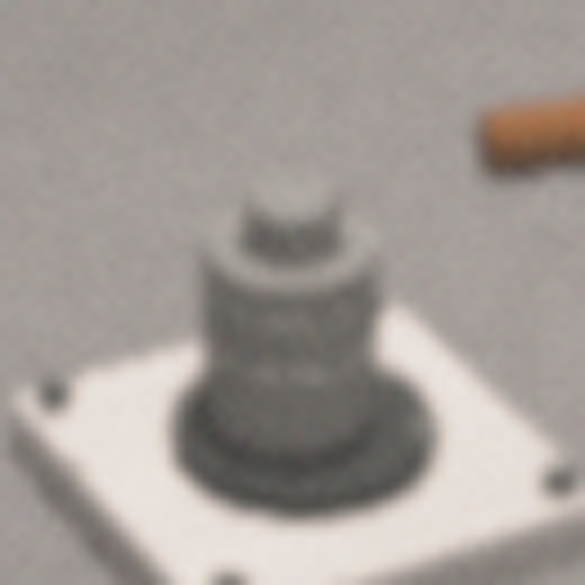

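View pics/g2.png

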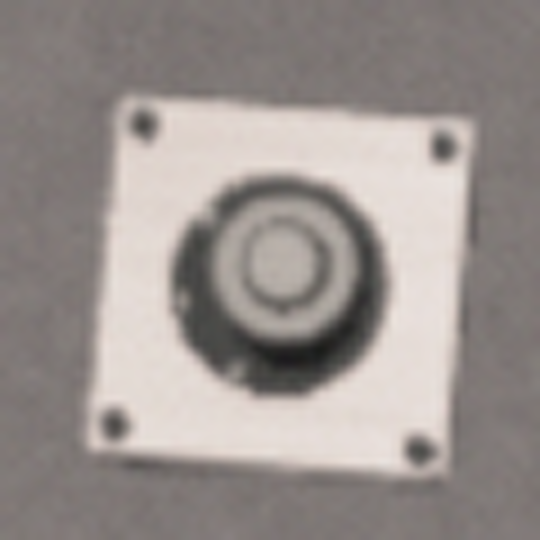

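View pics/g3.png

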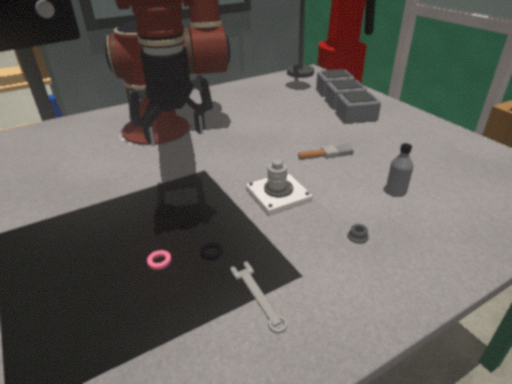

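The picture shows the stack centred on the arbor at (278,180), the gripper clear, and every bystander where it was. The stack top lies 12.7 mm below the arbor top (13 expected), so I'm handing in.

```bash
python3 -m crank '[[[0,0,0,0],[0,0,0,0],[0,0,0,0],[0,0,0,0],[0,0,0,0]]]'; python3 -c "
from station import *
print(finish_job())"
```

```text
t: 32.55
tool_pos: [0.5206, -0.0902, 0.2068]
tool_rot: [2.22, 0.003, -2.22]
contact_force: [0.6, -0.1, -0.5]
opening: 0.0856
the job is handed in; nothing more can be done
None
```

I threaded the thick, middle and thin rings onto the arbor in that order, each lowered in hand. The thick ring pushed the collar down to its hard stop. I released everything, backed the gripper clear and handed the job in at about 32.6 s; no verdict is reported.

**Last checks**
- **Seating:** each ring met a hard stop at its expected height. The undersides came out at about 36, 60 and 77 mm above the bench, going by the tool readings. The highest force I read was about 17 N, on the collar.
- **Stack height:** depth from the top camera puts the stack top 12.7 mm below the arbor top; 13 mm was expected.
- **Centring and tilt:** the rings lie within about 1 mm of the arbor axis, and the top ring tilts about 0.024 rad.
- **Bystanders:** the brush, bottle, nut, spanner, pink ring and one black ring look unmoved in the final picture. The second black ring was hidden behind the gripper, so I could not check it; the arm never reached for it.

**Disagreements**
- The two cameras differed by up to about 5 mm on the rings while they lay on the bench. I aligned each ring to the arbor within a single view and then felt it on.
- The gripper read 42 to 43 mm on the 46 mm rings, but the grasps held firmly.

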